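# Key the belt pulley onto the gearmotor shaft

### The arm

A 6-joint arm with a two-finger parallel gripper is mounted at the origin on the work surface. World frame = base frame: x ahead of the robot, y to its left, z up, the work surface at z = 0. Lengths are in mm, angles in rad, forces in N, time in s.
With the tool pointing down it reaches from about 275 to 750 mm from the base axis. Payload 10.2 kg.
Tool frame: the origin (TCP) lies midway between the tips of the shut fingers; the grasp point (between the pads) lies 19 mm behind it; z points along the fingers, y is the direction in which the jaws open and shut (so a half turn about z gives the same grasp; the last joint's range is limited). The gripper opens to 85 mm and grips with 20 to 120 N. Pads are 22 mm wide; open, the fingers measure 114 mm over their backs; the gripper's body (76 mm by 85 mm) begins 54 mm behind the grasp point. The pads swing forward as they close: fully open they stand 13 mm farther back than shut.
Start: joints at [0.94, 0.313, 1.498, -0, 1.331, -0.223], TCP at [208.223, 481.948, 206.894] pointing down, gripper open.
Joint ranges: [-2.94, 2.94], [-0.97, 2.17], [0.19, 2.56], [-1.23, 4.37], [0.02, 3.11], [-2.88, 2.88]. Speed limits (rad/s): [2.39, 2.39, 3.01, 3.14, 3.14, 3.14].

### API

Orientations are given as a unit quaternion [w, x, y, z].
In Python, from rig import ctrl gives the robot as it stands.
- The arm moves only by the tool carry_out, never from a script. Its argument "plan" is a list of rows, each a list of 3 entries, a list of its own where there are three numbers: the finger opening in mm, from 0 to 85.4, then the shift along the tool's x, y, z in mm, then the turn, a rotation vector about the tool's x, y, z in units of 6 degrees (1.0 is 6 degrees). In form: [[grip, [x, y, z], [ax, ay, az]], ...]. A call has 1 to 20 rows; each row shifts and turns the commanded pose from where the row before left it, along the tool's axes as they then stand; what a row does not reach is not made up. A row lasts 1/12 s, in which the tool goes at most 41.7 mm and 7.16 degrees, less where a joint would pass 70% of its speed; a pose out of reach is approached as far as the arm can. A call with a gripper value outside its range is refused whole. The fingers move at their own pace and stop on an object; "grip_force" is the grip in N (left out, the last holds). Time passes only in rows, so rows that do not move let the fingers close. It gives the time, the measured TCP pose, the force and the opening at its end, in the units of the state.
- ctrl.sense(): the state, without advancing time (a new reading comes with each control period).
- ctrl.capture(name): name is "scene" or "top" or "wrist"; returns a dict with "color" (480x640x3 uint8, blue, green, red), "range_z" (480x640 float32, mm along the optical axis (not along the pixel's ray), 0 where there is no reading), "fx", "fy", "cx", "cy" (pixels), "dist_coeffs" ([k1, k2, p1, p2, k3] as OpenCV has them; the pictures are not rectified), "cam_to_world" (4x4, takes a point from camera to world coordinates); the wrist camera has in their place "tool_from_camera" (4x4, takes a point from camera to tool coordinates, whose origin is the TCP and whose axes are the flange's). Camera axes: x right, y up, looking along -z (the intrinsics and any distortion apply to the point x, -y, -z); pixel columns grow to the right and rows downward; lengths in mm; the calibration is good to about 2 mm. A picture is of the moment at which its call begins: read the wrist's pose just before it.
- ctrl.finish_job(): hands the job in, once; it reports no verdict.
The state is a dict: "time_s": time; "joints": joint angles; "dq": joint speeds; "tau": joint torques, N m; "eef_pos": TCP position; "ee_rot": TCP orientation; "force": force on the tool from outside, world axes, zero at the start; "wrist_torque": the same for the moment, N m; "grip_width": opening from 0.0 (shut) to 1.0 (fully open).
Only numpy, scipy, OpenCV 4.12 (cv2) and the standard library are available. Lean on these libraries where they do the work, as an engineer would, in place of code of your own. Each camera call takes 0.05 s, during which the arm holds its last target.

### The job

Take the tapered key with the head from the black rack and lower it, head up and without dropping it, into the keyway gap between the pulley and the flat on the gearmotor's shaft until it sits snug. Then tap or press it down firmly, with about 15 N and never more than 25 N, until it is wedged tight and goes no deeper. Let go of it, and leave the other two pieces in the rack and the roll of tape where they are.

Things in the scene. Friction and masses are not known exactly. Their poses are not given: they have to be found in the camera images.
- gearmotor: Fixed grey gearbox, 110 x 110 x 60 mm on a 136 x 120 mm foot; a steel shaft stands up at its centre, a dark motor cylinder (60 mm across) lies on its +x side, x 55 to 150, below z 64. Origin: underside, on the shaft's axis; x towards the motor, z up. Round the shaft sits an aluminium belt pulley, 104 mm across, z 64 to 112.
- shaft_top (a point): Centre of the shaft's top, z 115 of the gearmotor. The shaft is 40 mm across, with a flat at x = +10 mm that faces +x. Shaft and pulley are lightly oiled (friction about 0.15); the tapered key still holds there by friction when let go. Some 15 N on its head wedges it well; over 25 N overdrives it.
- keyway (a point): Middle of the nominal keyway mouth, level with the pulley's top, 16.5 mm along +x from the shaft's axis; axes as the gearmotor's. The gap runs 6.5 mm each way in x, from the shaft's flat to the pulley's wall, 7.5 mm each way in y, 48 mm deep. The wall leans in 1 in 10, as the key does. The pulley is off-centre by up to 1 mm in x, unmeasured: the key grows snug 20 to 40 mm deep, tight 1 to 4 mm on, to be felt.
- key: Loose steel tapered key, about 100 g, upright in one of the rack's sockets, head up. Origin: centre of the foot's underside, z up. Shank 62 mm tall, 12 mm wide in y; its -x face (x = -5) is upright, its +x face leans out from x = +5 at the foot to +11.2 under the head. In the keyway its upright face goes to the shaft's flat: key +x along gearmotor +x.
- key_head (a point): Centre of the top of the key's head, 5.5 mm along +x and 86 mm above the key's origin. The head is a block 24 mm tall, 21 mm in x (x -5 to +16 of the key), 12 mm in y, overhanging to +x. Grip it across y; tap on its top, over the shank (x 0 to +7 of the key).
- rack: Fixed black socket block, 160 x 56 x 34 mm, origin at the centre of its underside, z up. Three sockets at x = -50, 0 and +50 mm, 15 mm (x) by 14 mm (y), 30 mm deep (floor at z 4). The three pieces in them stand in any order; a piece's axes follow the rack's at the start.
- plain_key: Loose straight square-edged steel key without head or taper, 10 x 12 x 62 mm, upright in the rack; origin: centre of its underside. Not to be used.
- dowel: Loose round steel pin, 12 mm across, 70 mm tall, upright in the rack; origin: centre of its underside. Not to be used.
- tape: Roll of cream tape lying flat, 72 mm across, 18 mm high; origin: centre of its underside. A bystander.
Not all that is in view belongs to the job. Leave any green or red look-alike of the key alone.

How it is judged:
By the outcome, as a careful person would: the job done as asked, in the order asked, and still so for the second after the job is handed in, with the robot touching nothing.
It also fails if it takes over 54 s, if anything falls off the work surface, if the arm or the gripper's body presses on something with over 40 N, if the wrist force passes 120 N, or if a joint passes its speed limit or range.

## Working session

There is one attempt and no reset: what is moved stays moved. The work goes in short steps, Python scripts to look and compute and a tool call to move; the robot and the scene stay as the last step left them, time stands still between calls to the robot, and variables do not carry over. Pictures are saved under pics/ and viewed, and the job is handed in when it is done.

Besides the shell and the picture viewer there is one more tool, called after "Call:" by a JSON object that holds its "fn" and its "kwargs". carry_out: Moves the arm, as the interface text tells. Its arguments: {"type":"object","properties":{"plan":{"type":"array"},"grip_force":{"type":"number"}},"required":["plan"]}

```bash
ls; mkdir -p pics; python3 - <<'E'
from rig import ctrl
import cv2,numpy as np,pickle
s=ctrl.sense();print(s)
for n in ["scene","top","wrist"]:
    c=ctrl.capture(n);pickle.dump(c,open(f"pics/{n}0.pkl","wb"));cv2.imwrite(f"pics/{n}0.png",c["color"])
    print(n,c["fx"],c["fy"],c["cx"],c["cy"],c["dist_coeffs"],np.round(c.get("cam_to_world",c.get("tool_from_camera")),3).tolist())
E
```

```text
pics
{'time_s': 0.0, 'joints': array([ 9.39602974e-01,  3.13437944e-01,  1.49845915e+00,  3.12875351e-05,
        1.33100861e+00, -2.23403309e-01]), 'dq': array([ 0.00034614, -0.00077363, -0.00079626,  0.00033972,  0.00082308,
       -0.00016292]), 'tau': array([-2.92188670e-04, -4.12271011e+01, -2.59738612e+01, -2.27049891e-04,
        4.18175507e-03, -2.14848188e-05]), 'eef_pos': array([208.03024496, 481.70164675, 206.33296342]), 'ee_rot': array([-2.85900340e-04,  2.02488799e-01,  9.79284359e-01, -5.91199117e-04]), 'force': array([0.56621886, 0.28221296, 0.37071902]), 'wrist_torque': array([-0.02693816,  0.02476812, -0.03394728]), 'grip_width': 1.000354437247579}
scene 600.7442526127753 600.7442526127753 317.8528125174236 234.156571286196 [-0.08956431  0.          0.          0.          0.        ] [[-0.279, -0.772, 0.572, 996.743], [0.96, -0.226, 0.162, 172.812], [0.004, 0.595, 0.804, 731.329], [0.0, 0.0, 0.0, 1.0]]
top 438.1876067717226 438.1876067717226 323.5031820521479 243.39876853790338 [-0.063126  0.        0.        0.        0.      ] [[0.026, 0.982, -0.185, 426.361], [-0.999, 0.021, -0.029, 27.657], [-0.025, 0.186, 0.982, 813.019], [0.0, 0.0, 0.0, 1.0]]
wrist 352.1112038493465 352.1112038493465 323.24006561201804 233.62944648250493 [-0.05812072  0.          0.          0.          0.        ] [[-0.001, 0.951, 0.308, 80.338], [1.0, 0.001, 0.0, 0.8], [0.0, 0.308, -0.951, -166.476], [0.0, 0.0, 0.0, 1.0]]
```

View pics/scene0.png

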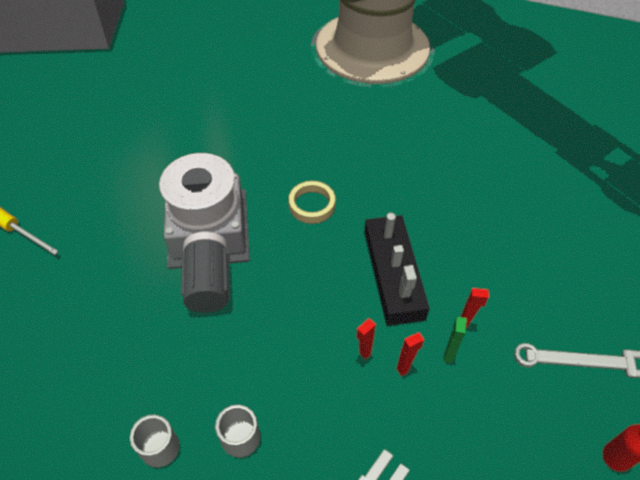

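View pics/top0.png

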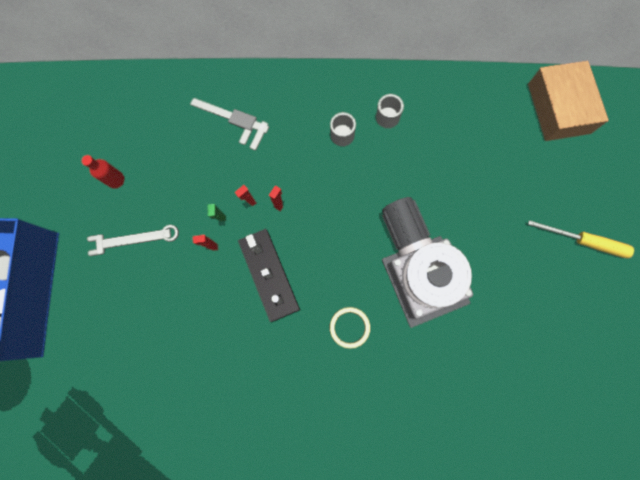

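View pics/wrist0.png

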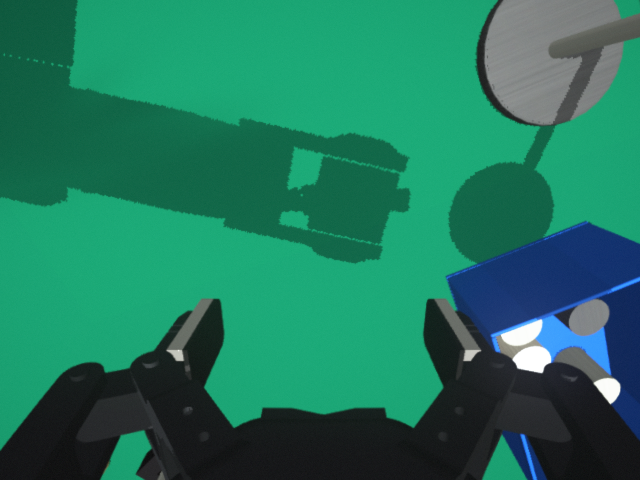

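Scene view: rack at about (395,270), with three grey pieces at (390,225), (398,255) and (408,280). Red and green look-alikes stand at (366,340), (410,352), (457,340) and (477,303). The gearmotor is at (205,220) and the tape at (312,202). Top view: rack pieces at (252,241), (265,272) and (276,299). I'll enlarge the rack and the pulley.

```bash
python3 - <<'E'
import cv2,numpy as np,pickle
s=pickle.load(open("pics/scene0.pkl","rb"))["color"];t=pickle.load(open("pics/top0.pkl","rb"))["color"]
def z(im,x,y,w,h,k):return cv2.resize(im[y:y+h,x:x+w],(w*k,h*k),interpolation=cv2.INTER_CUBIC)
a=z(s,360,205,75,120,5);b=z(t,230,225,75,100,5)
a=cv2.resize(a,(375,600));b=cv2.resize(b,(400,533))
c=np.zeros((600,790,3),np.uint8);c[:600,:375]=a;c[:533,385:785]=b
cv2.imwrite("pics/crop1.png",c)
a=z(s,150,145,110,120,1);a=cv2.resize(a,(390,425),interpolation=2);b=cv2.resize(z(t,375,190,105,140,1),(390,520),interpolation=2)
c=np.zeros((600,790,3),np.uint8);c[:425,:390]=a;c[:520,395:785]=b
cv2.imwrite("pics/crop2.png",c)
E
```

```text
(no output)
```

View pics/crop1.png

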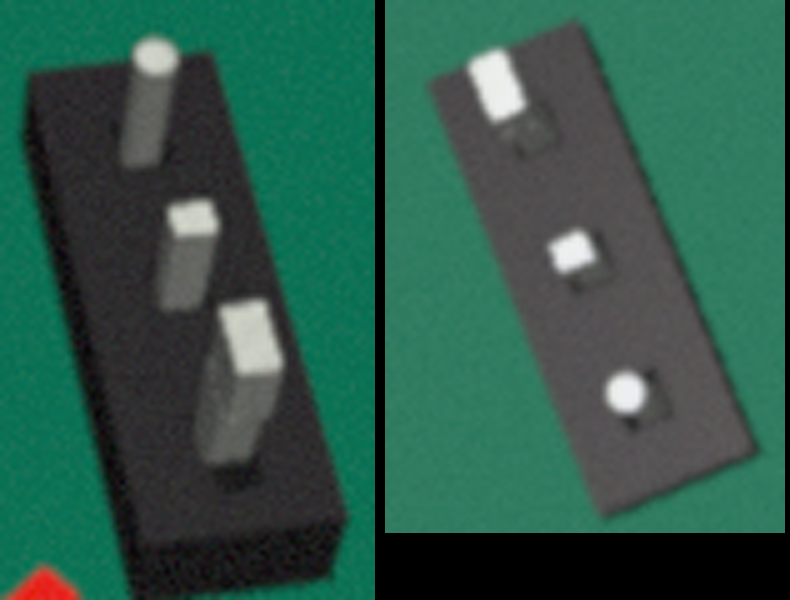

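View pics/crop2.png

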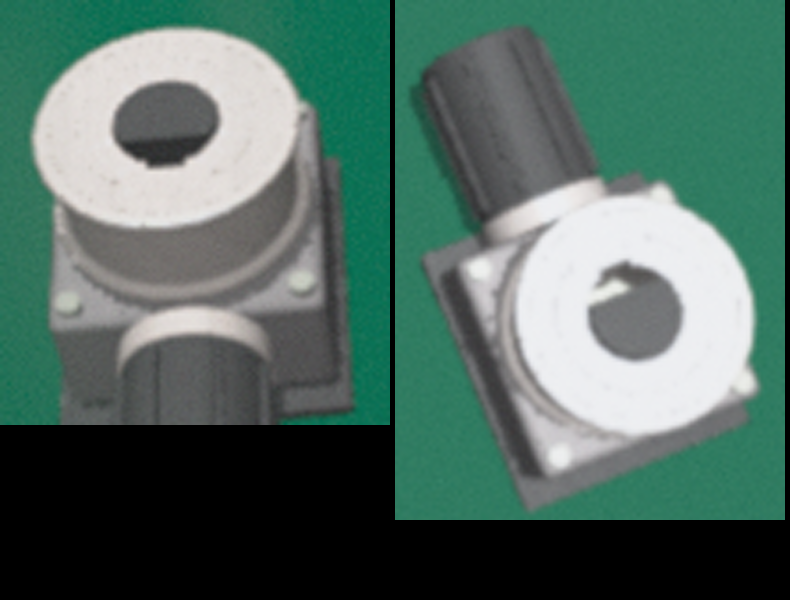

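Pieces in the rack:
- Top (276,299), scene (390,225): round top, the dowel.
- Top (265,272), scene (398,255): small square top, the plain key.
- Top (252,241), scene (408,280): tall, long rectangular head overhanging towards the camera (+x world). This is the tapered key and fits the description.

The red and green look-alikes are not in the rack. The keyway is on the motor side of the shaft.

```bash
cat > h.py <<'E'
import cv2,numpy as np,pickle
def K(c):return np.array([[c["fx"],0,c["cx"]],[0,c["fy"],c["cy"]],[0,0,1.]])
def rays(c,uv,T=None):
    T=c["cam_to_world"] if T is None else T
    p=cv2.undistortPoints(np.array(uv,float).reshape(-1,1,2),K(c),np.array(c["dist_coeffs"])).reshape(-1,2)
    d=np.c_[p[:,0],-p[:,1],-np.ones(len(p))]@T[:3,:3].T
    return T[:3,3],d
def plane(c,uv,z,T=None):
    o,d=rays(c,uv,T);return o+d*((z-o[2])/d[:,2])[:,None]
def tri(r1,r2):
    (o1,d1),(o2,d2)=r1,r2;d1=d1/np.linalg.norm(d1);d2=d2/np.linalg.norm(d2)
    t=np.linalg.lstsq(np.c_[d1,-d2],o2-o1,rcond=None)[0];a=o1+d1*t[0];b=o2+d2*t[1]
    return (a+b)/2,np.linalg.norm(a-b)
def q2R(q):
    from scipy.spatial.transform import Rotation as R
    return R.from_quat([q[1],q[2],q[3],q[0]]).as_matrix()
def wristT(s,c):
    T=np.eye(4);T[:3,:3]=q2R(s["ee_rot"]);T[:3,3]=s["eef_pos"];return T@c["tool_from_camera"]
E
python3 - <<'E'
from h import *
S=pickle.load(open("pics/scene0.pkl","rb"));T=pickle.load(open("pics/top0.pkl","rb"))
def blobs(c,roi,thr):
    x,y,w,h=roi;g=c["color"][y:y+h,x:x+w].min(2);m=(g>thr).astype(np.uint8)
    cs,_=cv2.findContours(m,0,1)
    return [(np.array([x,y])+c_.reshape(-1,2)) for c_ in cs if cv2.contourArea(c_)>8]
for n,c,roi,thr in [("T",T,(235,228,70,95),150),("S",S,(365,205,65,120),150)]:
    for b in blobs(c,roi,thr):
        r=cv2.minAreaRect(b.astype(np.float32));print(n,np.round(r[0],1),np.round(r[1],1),round(r[2]),cv2.boxPoints(r).round(1).tolist())
# rack contour in top
g=T["color"].astype(int);m=(g.max(2)<110)&(abs(g[...,1]-g[...,2])<25);mm=np.zeros_like(m);mm[225:328,232:305]=m[225:328,232:305]
mm=cv2.morphologyEx(mm.astype(np.uint8),cv2.MORPH_CLOSE,np.ones((9,9)))
cs,_=cv2.findContours(mm,0,1);b=max(cs,key=cv2.contourArea);r=cv2.minAreaRect(b);print("rack",r)
P=plane(T,cv2.boxPoints(r),34);print(P.round(1),[np.linalg.norm(P[i]-P[i-1]).round(1) for i in range(4)],P.mean(0))
# pulley tops
for n,c,roi in [("T",T,(385,225,100,90)),("S",S,(155,150,90,70))]:
    x,y,w,h=roi;g=c["color"][y:y+h,x:x+w].min(2);mk=(g>(190 if n=="T" else 150)).astype(np.uint8)
    cs,_=cv2.findContours(mk,0,1);b=max(cs,key=cv2.contourArea)+np.array([x,y]);hull=cv2.convexHull(b)
    e=cv2.fitEllipse(hull);print(n,"pulley ellipse",e)
    Q=plane(c,hull.reshape(-1,2),112).astype(np.float32);print(cv2.fitEllipse(Q[:,:2]))
E
```

```text
T [275. 298.] [6. 6.] 90 [[272.0, 295.0], [278.0, 295.0], [278.0, 301.0], [272.0, 301.0]]
T [264.6 271.7] [6. 7.] 72 [[260.29998779296875, 269.8999938964844], [266.8999938964844, 267.70001220703125], [268.79998779296875, 273.3999938964844], [262.20001220703125, 275.6000061035156]]
T [250.6 240.6] [12.3  7.4] 68 [[244.89999389648438, 236.1999969482422], [251.8000030517578, 233.5], [256.29998779296875, 244.89999389648438], [249.39999389648438, 247.60000610351562]]
S [409.8 272.3] [13.7  8.5] 74 [[403.79998779296875, 266.8999938964844], [412.0, 264.6000061035156], [415.79998779296875, 277.79998779296875], [407.6000061035156, 280.1000061035156]]
S [398.  248.5] [5. 8.] 90 [[394.0, 246.0], [402.0, 246.0], [402.0, 251.0], [394.0, 251.0]]
S [390.5 216. ] [6.4 6.4] 45 [[386.0, 216.0], [390.5, 211.5], [395.0, 216.0], [390.5, 220.5]]
rack ((268.10650634765625, 275.04437255859375), (88.38834381103516, 31.819805145263672), 67.61986541748047)
[[575.8 209.7  34. ]
 [599.5 156.8  34. ]
 [453.2  89.7  34. ]
 [430.6 140.8  34. ]] [np.float64(160.7), np.float64(58.0), np.float64(161.0), np.float64(55.9)] [514.77242742 149.24216553  34.        ]
T pulley ellipse ((437.474365234375, 272.1315002441406), (61.5897216796875, 76.9637451171875), 135.22816467285156)Traceback (most recent call last):
  File "<stdin>", line 20, in <module>
cv2.error: OpenCV(4.12.0) /io/opencv/modules/imgproc/src/shapedescr.cpp:356: error: (-215:Assertion failed) n >= 0 && (depth == CV_32F || depth == CV_32S) in function 'fitEllipseNoDirect'
```

```bash
python3 - <<'E'
from h import *
S=pickle.load(open("pics/scene0.pkl","rb"));T=pickle.load(open("pics/top0.pkl","rb"))
print("head tri",tri([*map(lambda a:a,(rays(T,[[250.9,240.8]])[0],rays(T,[[250.9,240.8]])[1][0]))],(rays(S,[[410,272.5]])[0],rays(S,[[410,272.5]])[1][0])))
print("head planes z90",plane(T,[[250.9,240.8]],90),plane(S,[[410,272.5]],90))
for c,bx in [(T,[[244.9,236.2],[251.8,233.5],[256.3,244.9],[249.4,247.6]]),(S,[[403.8,266.9],[412,264.6],[415.8,277.8],[407.6,280.1]])]:
    P=plane(c,bx,90);d=P[1]+P[0]-P[2]-P[3];print("ang",np.degrees(np.arctan2(d[1],d[0])),np.linalg.norm(P-np.roll(P,1,0),axis=1).round(1))
for n,c,roi,t in [("T",T,(385,225,100,90),225),("S",S,(155,150,88,70),170)]:
    x,y,w,h=roi;g=c["color"][y:y+h,x:x+w].min(2);mk=(g>t).astype(np.uint8)
    mk=cv2.morphologyEx(mk,cv2.MORPH_OPEN,np.ones((3,3)))
    cs,_=cv2.findContours(mk,0,1);b=max(cs,key=cv2.contourArea)+np.array([x,y]);hull=cv2.convexHull(b)
    Q=plane(c,hull.reshape(-1,2),112).astype(np.float32)[:,:2].copy();print(n,"pulley",cv2.fitEllipse(Q))
# motor axis & foot from top: dark motor
E
```

```text
head tri (array([564.87791418, 172.46563496,  88.48506661]), np.float64(0.24988485689638953))
head planes z90 [[564.61255636 172.03903437  90.        ]] [[565.85529118 172.58650587  90.        ]]
ang 24.34194378724023 [21.4 12.5 21.4 12.5]
ang -155.0953278475976 [20.1 11.4 20.2 11.3]
T pulley ((516.1951293945312, -136.51467895507812), (98.55339050292969, 115.41361999511719), 127.19316864013672)
S pulley ((513.8035888671875, -138.88485717773438), (102.23837280273438, 102.74105834960938), 131.67601013183594)
```

Call:
{"fn": "carry_out", "kwargs": {"plan": [[85,[-22.5,-7.1,0],[0,0,0]],[60,[-22.5,-7.1,0],[0,0,0]],[45,[-22.5,-7.1,0],[0,0,0]],[45,[-22.5,-7.1,0],[0,0,0]],[45,[-22.5,-7.1,0],[0,0,0]],[45,[-22.5,-7.1,0],[0,0,0]],[45,[-22.5,-7.1,0],[0,0,0]],[45,[-22.5,-7.1,0],[0,0,0]],[45,[-22.5,-7.1,0],[0,0,0]],[45,[-22.5,-7.1,0],[0,0,0]],[45,[-22.5,-7.1,0],[0,0,0]],[45,[-22.5,-7.1,0],[0,0,0]],[45,[-22.5,-7.1,0],[0,0,0]],[45,[-22.5,-7.1,0],[0,0,0]],[45,[-22.5,-7.1,0],[0,0,0]],[45,[-22.5,-7.1,0],[0,0,0]],[45,[-22.5,-7.1,0],[0,0,0]],[45,[-22.5,-7.1,0],[0,0,0]],[45,[-22.5,-7.1,0],[0,0,0]],[45,[-22.5,-7.1,0],[0,0,0]]]}}

```text
time_s: 1.82
eef_pos: [565.7, 172.2, 206.6]
ee_rot: [-0.0, 0.203, 0.979, -0.0]
force: [0.6, -0.4, -0.1]
grip_width: 0.531
```

Call:
{"fn": "carry_out", "kwargs": {"plan": [[45,[0,0,2],[0,0,1.1]],[45,[0,0,2],[0,0,1.1]],[45,[0,0,2],[0,0,1.1]],[45,[0,0,2],[0,0,1.1]],[45,[0,0,2],[0,0,1.1]],[45,[0,0,2],[0,0,1.1]],[45,[0,0,2],[0,0,1.1]],[45,[0,0,2],[0,0,1.1]],[45,[0,0,2],[0,0,1.1]],[45,[0,0,2],[0,0,1.1]],[45,[0,0,2],[0,0,1.1]],[45,[0,0,2],[0,0,1.1]],[45,[0,0,2],[0,0,1.1]],[45,[0,0,2],[0,0,1.1]],[45,[0,0,2],[0,0,1.1]],[45,[0,0,2],[0,0,1.1]],[45,[0,0,2],[0,0,1.1]],[45,[0,0,2],[0,0,1.1]],[45,[0,0,2],[0,0,1.1]],[45,[0,0,2],[0,0,1.1]]]}}

```text
time_s: 3.48
eef_pos: [564.9, 173.1, 166.5]
ee_rot: [-0.0, 0.978, 0.211, -0.0]
force: [0.5, 0.3, 0.4]
grip_width: 0.529
```

```bash
cat >> h.py <<'E'
def grab(name,tag):
    from rig import ctrl
    s=ctrl.sense();c=ctrl.capture(name);c["s"]=s
    pickle.dump(c,open(f"pics/{tag}.pkl","wb"));cv2.imwrite(f"pics/{tag}.png",c["color"])
    R=q2R(s["ee_rot"])
    print(s["time_s"],"pos",s["eef_pos"].round(2),"psi",np.degrees(np.arctan2(R[1,0],R[0,0])).round(2),"zax",R[:,2].round(4),"F",s["force"].round(2),"T",s["wrist_torque"].round(3),"g",round(s["grip_width"]*85.4,1),"j6",s["joints"][5].round(2))
    return s,c
E
python3 -c "
from h import *
grab('wrist','w1')"
```

```text
3.4833 pos [564.86 173.09 166.47] psi 24.31 zax [-7.e-04 -1.e-04 -1.e+00] F [0.51 0.29 0.36] T [-0.016  0.04  -0.035] g 45.2 j6 1.25
```

View pics/w1.png

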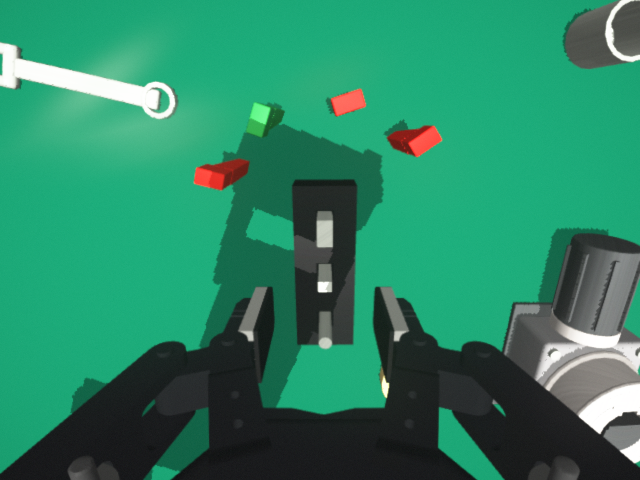

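Wrist view: rack upright at (324,260), tapered key head nearest the top at (325,230), plain key (324,278), dowel (325,340). Next I check the head position with this camera.

```bash
python3 - <<'E'
from h import *
c=pickle.load(open("pics/w1.pkl","rb"));T=wristT(c["s"],c)
cr=c["color"][195:260,295:355];cv2.imwrite("pics/w1c.png",cv2.resize(cr,None,fx=9,fy=9,interpolation=2))
g=c["color"].min(2)[200:256,300:350];m=((g>150)*255).astype(np.uint8)
cs,_=cv2.findContours(m,0,1)
for b in cs:
    if cv2.contourArea(b)<10: continue
    r=cv2.minAreaRect((b.reshape(-1,2)+[300,200]).astype(np.float32));bx=cv2.boxPoints(r);P=plane(c,bx,90,T)
    print(r,P.mean(0).round(1),np.linalg.norm(P-np.roll(P,1,0),axis=1).round(1),P.round(1).tolist())
E
```

```text
((324.5, 233.0), (26.0, 15.0), 90.0) [564.8 173.9  90. ] [19.8 10.7 19.8 11. ] [[571.6, 182.9, 90.0], [576.0, 173.1, 90.0], [558.0, 164.8, 90.0], [553.5, 174.8, 90.0]]
```

View pics/w1c.png

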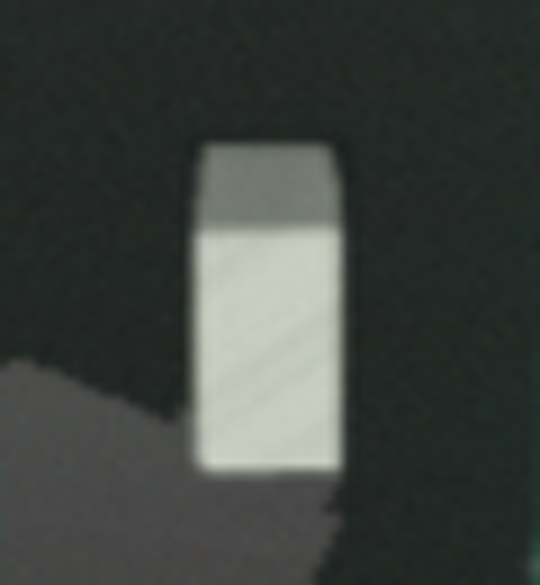

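Call:
{"fn": "carry_out", "kwargs": {"plan": [[45,[0,0,12],[0,0,0]],[45,[0,0,12],[0,0,0]],[40,[0,0,12],[0,0,0]],[40,[0,0,12],[0,0,0]],[40,[0,0,12],[0,0,0]],[40,[0,0,12],[0,0,0]],[40,[0,0,12],[0,0,0]],[40,[0,0,10],[0,0,0]],[40,[0,0,8],[0,0,0]],[40,[0,0,3.5],[0,0,0]],[40,[0,0,0],[0,0,0]]]}}

```text
time_s: 4.45
eef_pos: [564.7, 173.1, 60.7]
ee_rot: [-0.0, 0.977, 0.214, -0.001]
force: [0.7, -0.2, -0.4]
grip_width: 0.47
```

```bash
python3 -c "
from h import *
grab('wrist','w2')"
```

```text
4.45 pos [564.72 173.09  60.72] psi 24.67 zax [-1.2e-03 -1.0e-04 -1.0e+00] F [ 0.69 -0.24 -0.35] T [-0.007 -0.015  0.002] g 40.2 j6 1.24
```

View pics/w2.png

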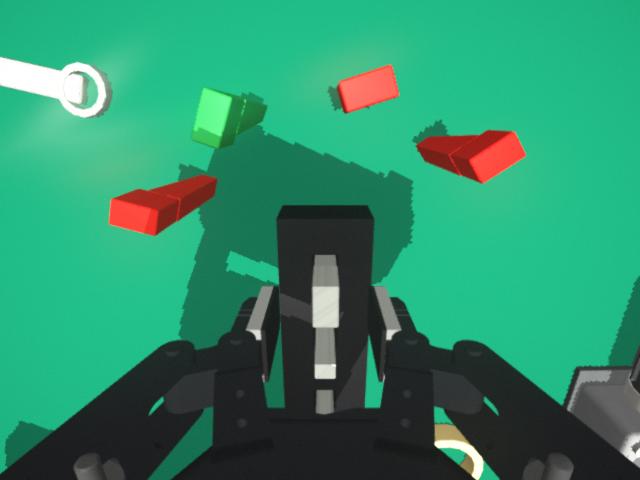

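The head at (326,307) lies midway between the pads at (262,320) and (385,320). I'll close on it.

Call:
{"fn": "carry_out", "kwargs": {"plan": [[30,[0,0,0],[0,0,0]],[20,[0,0,0],[0,0,0]],[14,[0,0,0],[0,0,0]],[8,[0,0,0],[0,0,0]],[4,[0,0,0],[0,0,0]],[4,[0,0,0],[0,0,0]],[4,[0,0,0],[0,0,0]],[4,[0,0,0],[0,0,0]]], "grip_force": 60}}

```text
time_s: 5.17
eef_pos: [565.4, 173.2, 62.0]
ee_rot: [0.0, 0.977, 0.213, 0.001]
force: [-0.8, -0.6, 5.7]
grip_width: 0.105
```

```bash
python3 -c "
from h import *
grab('wrist','w3')"
```

```text
5.1667 pos [565.43 173.17  61.99] psi 24.64 zax [ 1.3e-03  1.0e-04 -1.0e+00] F [-0.84 -0.57  5.74] T [-0.052  0.025 -0.068] g 9.0 j6 1.24
```

View pics/w3.png

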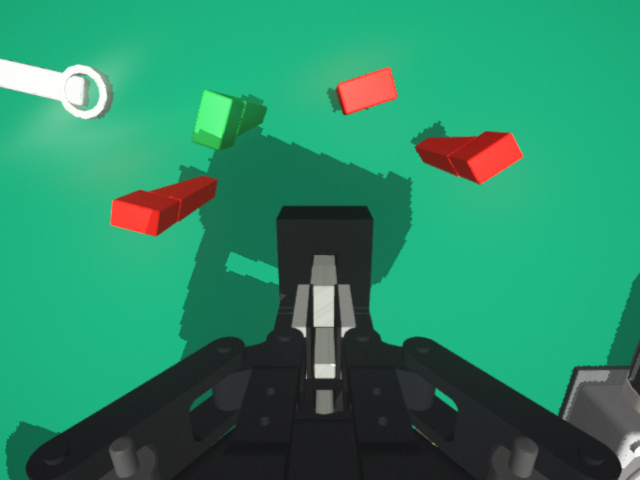

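Call:
{"fn": "carry_out", "kwargs": {"plan": [[4,[0,0,-2],[0,0,0]],[4,[0,0,-4],[0,0,0]],[4,[0,0,-8],[0,0,0]],[4,[0,0,-12],[0,0,0]],[4,[0,0,-14],[0,0,0]],[4,[0,0,-15],[0,0,0]],[4,[0,0,-15],[0,0,0]],[4,[0,0,-15],[0,0,0]],[4,[0,0,-15],[0,0,0]],[4,[0,0,-15],[0,0,0]],[4,[0,0,-15],[0,0,0]],[4,[0,0,-15],[0,0,0]],[4,[0,0,-10],[0,0,0]],[4,[0,0,-5],[0,0,0]],[4,[0,0,0],[0,0,0]]]}}

```text
time_s: 6.47
eef_pos: [565.2, 173.2, 222.4]
ee_rot: [0.0, 0.977, 0.213, 0.001]
force: [0.5, 0.6, -1.4]
grip_width: 0.103
```

```bash
python3 -c "
from h import *
grab('wrist','w4')
T=pickle.load(open('pics/top0.pkl','rb'))
cv2.imwrite('pics/top0m.png',cv2.resize(T['color'][185:330,370:490],(662,800//1),interpolation=2)[:600])
"
```

```text
6.4667 pos [565.24 173.15 222.37] psi 24.63 zax [ 1.5e-03  1.0e-04 -1.0e+00] F [ 0.52  0.64 -1.45] T [0.016 0.008 0.02 ] g 8.8 j6 1.24
```

View pics/w4.png

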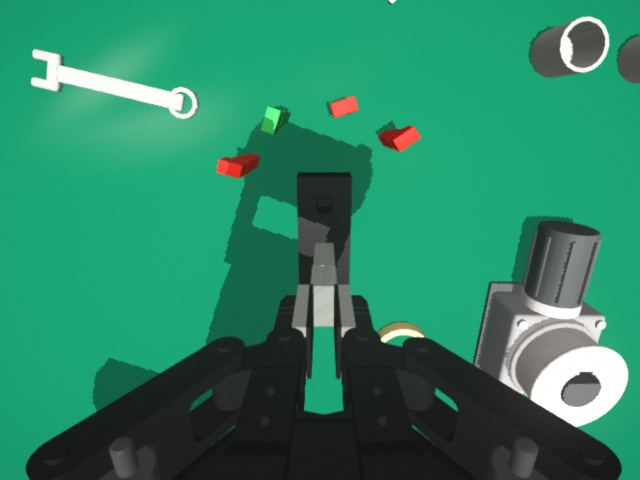

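The wrist view shows the key held upright at (322,270), its socket empty at (324,204), and the pulley with the keyway notch at (585,374). I'll move beside the pulley, offset so the keyway stays visible.

Call:
{"fn": "carry_out", "kwargs": {"plan": [[4,[-5,6,0],[0,0,0]],[4,[-10,13,0],[0,0,0]],[4,[-15,18,0],[0,0,0]],[4,[-15,18,0],[0,0,0]],[4,[-15,19,0],[0,0,0]],[4,[-15,19,0],[0,0,0]],[4,[-15,19,0],[0,0,0]],[4,[-15,19,0],[0,0,0]],[4,[-15,19,0],[0,0,0]],[4,[-15,19,0],[0,0,0]],[4,[-15,19,0],[0,0,0]],[4,[-15,19,0],[0,0,0]],[4,[-15,18,0],[0,0,0]],[4,[-15,18,0],[0,0,0]],[4,[-10,13,0],[0,0,0]],[4,[-5,6,0],[0,0,0]],[4,[0,0,0],[0,0,0]],[4,[0,0,0],[0,0,0]]]}}

```text
time_s: 8.02
eef_pos: [483.1, -152.2, 221.0]
ee_rot: [-0.0, 0.977, 0.213, -0.0]
force: [-0.3, 0.8, -1.4]
grip_width: 0.105
```

```bash
python3 -c "
from h import *
grab('wrist','w5')
"
```

```text
8.0167 pos [ 483.1  -152.22  220.97] psi 24.61 zax [-7.e-04  7.e-04 -1.e+00] F [-0.28  0.8  -1.43] T [ 0.038 -0.027 -0.015] g 9.0 j6 0.6
```

View pics/w5.png

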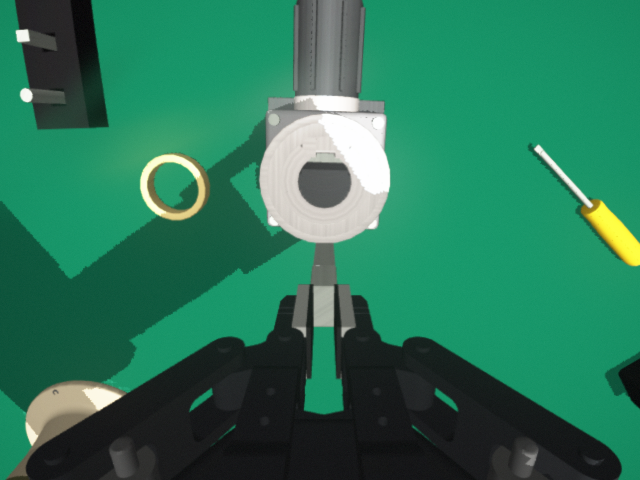

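The wrist view shows the pulley centred at (325,178), the shaft's dark top at (325,185) with its flat at row ~163, and the keyway notch at (325,156). The motor lies straight above it in the picture, so the yaw is nearly matched. I'll enlarge the keyway.

```bash
python3 - <<'E'
from h import *
c=pickle.load(open("pics/w5.pkl","rb"))
cv2.imwrite("pics/w5c.png",cv2.resize(c["color"][135:220,285:365],None,fx=7,fy=7,interpolation=cv2.INTER_CUBIC))
E
```

```text
(no output)
```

View pics/w5c.png

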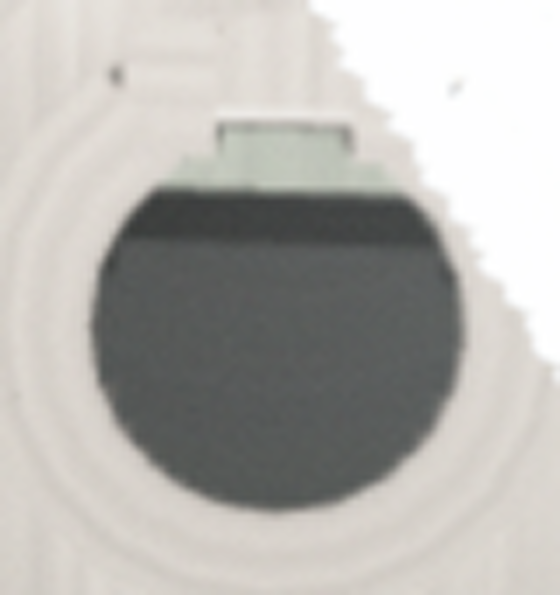

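```bash
python3 - <<'E'
from h import *
c=pickle.load(open("pics/w5.pkl","rb"));s=c["s"];T=wristT(s,c);R=q2R(s["ee_rot"])
cc=lambda x,y:[285+(x+.5)/7-.5,135+(y+.5)/7-.5]
def tool(p):return (p-s["eef_pos"])@R
fl=plane(c,[cc(110,241),cc(160,240.5),cc(400,243),cc(435,244)],115,T)
nt=plane(c,[cc(217,130),cc(352,133),cc(225,122),cc(345,124)],112,T)
print("flat tool",tool(fl).round(2).tolist());print("notch tool",tool(nt).round(2).tolist())
bot=plane(c,[cc(277,510),cc(93,330),cc(463,330)],115,T);print("shaft back/left/right",tool(bot).round(2).tolist())
# pulley outline
img=c["color"].astype(int);m=(img.min(2)>140).astype(np.uint8);m[:112]=0
cs,_=cv2.findContours(m,0,1);b=max(cs,key=cv2.contourArea).reshape(-1,2);b=b[(b[:,1]>180)&(b[:,1]<240)]
Q=tool(plane(c,b,112,T))[:,:2]
A=np.c_[2*Q,np.ones(len(Q))];x=np.linalg.lstsq(A,(Q**2).sum(1),rcond=None)[0];print("circ",x[:2],np.sqrt(x[2]+x[:2]@x[:2]))
# key in image: crop
cv2.imwrite("pics/w5k.png",cv2.resize(c["color"][235:335,285:365],None,fx=6,fy=6,interpolation=cv2.INTER_CUBIC))
E
```

```text
flat tool [[42.66, -19.29, 105.97], [42.7, -13.79, 105.97], [42.42, 12.58, 105.94], [42.31, 16.43, 105.94]]
notch tool [[54.38, -7.51, 108.96], [54.05, 7.3, 108.94], [55.24, -6.63, 108.96], [55.02, 6.53, 108.94]]
shaft back/left/right [[12.27, -0.93, 105.96], [32.82, -21.37, 105.98], [32.8, 19.72, 105.94]]
circ [31.14669473 -0.95656714] 51.080584600916666
```

View pics/w5k.png

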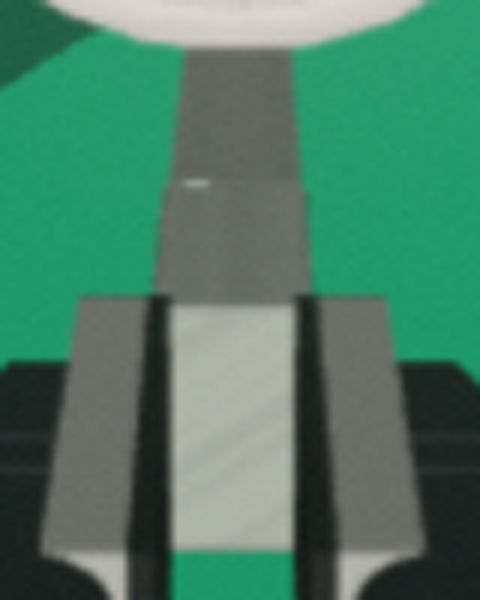

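```bash
python3 - <<'E'
from h import *
c=pickle.load(open("pics/w5.pkl","rb"));s=c["s"];T=wristT(s,c);R=q2R(s["ee_rot"])
def tool(p):return (p-s["eef_pos"])@R
g=cv2.cvtColor(c["color"],cv2.COLOR_BGR2GRAY).astype(float)
def edge(prof,lv,up):
    for i in range(len(prof)-1):
        a,b=prof[i],prof[i+1]
        if (a<lv<=b if up else a>lv>=b): return i+(lv-a)/(b-a)
print(g[145:175,325].round().tolist())
def rowedge(cols,r0,r1,lv,up):
    o=[]
    for x in cols:
        e=edge(g[r0:r1,x],lv,up)
        if e is not None:o.append((x,r0+e))
    return np.array(o)
f=rowedge(range(304,345),164,174,(g[166,325]+g[175,325])/2,True)
lo=rowedge(range(311,341),158,167,(g[158,325]+g[166,325])/2,False)
for n,e,z in [("flat",f,115),("floorline",lo,64),]:
    P=tool(plane(c,e,z,T));k=np.polyfit(P[:,1],P[:,0],1);print(n,len(e),"slope deg",np.degrees(k[0]).round(2),"x@0",k[1].round(2),"res",np.std(P[:,0]-np.polyval(k,P[:,1])).round(2))
# notch side edges: rows 153-156
for r in range(152,157): print(r,g[r,310:341].round().astype(int).tolist())
# shaft sides
for r in (172,178,184,190):
    l=edge(g[r,290:320],150,False);rr=edge(g[r,325:360],150,True);P=tool(plane(c,[[290+l,r],[325+rr,r]],115,T));print(r,P[:,:2].round(2).tolist(),P[:,1].mean().round(2))
# gearbox+foot edge rows
for r in (98,104,108):print(r,c["color"][r,262:275].tolist()[:12:2],c["color"][r,378:392:2].tolist())
E
```

```text
[221.0, 220.0, 219.0, 220.0, 220.0, 226.0, 228.0, 192.0, 181.0, 194.0, 196.0, 196.0, 196.0, 197.0, 195.0, 195.0, 189.0, 129.0, 75.0, 67.0, 66.0, 68.0, 66.0, 68.0, 73.0, 87.0, 91.0, 95.0, 92.0, 91.0]
flat 41 slope deg -0.86 x@0 42.37 res 0.08
floorline 30 slope deg -1.87 x@0 42.34 res 0.06
152 [221, 221, 221, 221, 220, 212, 187, 190, 190, 188, 184, 187, 193, 193, 195, 192, 192, 192, 192, 195, 204, 203, 203, 203, 205, 217, 221, 222, 222, 224, 237]
153 [219, 221, 221, 219, 221, 202, 154, 177, 177, 176, 169, 173, 180, 180, 181, 181, 181, 176, 169, 168, 177, 175, 174, 166, 163, 197, 221, 222, 223, 225, 234]
154 [216, 217, 217, 218, 216, 199, 160, 193, 196, 192, 189, 191, 193, 193, 195, 194, 196, 193, 185, 186, 185, 184, 183, 170, 152, 185, 216, 220, 220, 221, 223]
155 [217, 216, 216, 216, 214, 204, 179, 196, 198, 195, 192, 193, 195, 195, 196, 196, 197, 195, 194, 193, 193, 191, 192, 179, 161, 185, 215, 217, 218, 219, 219]
156 [214, 214, 216, 214, 215, 206, 187, 197, 198, 195, 193, 192, 194, 197, 193, 196, 194, 196, 194, 193, 193, 192, 192, 186, 176, 185, 213, 216, 215, 216, 216]
172 [[40.36, -20.3], [40.34, 18.13]] -1.09
178 [[35.72, -21.42], [35.7, 19.4]] -1.01
184 [[31.03, -21.58], [31.01, 19.71]] -0.93
190 [[26.3, -20.68], [26.28, 18.8]] -0.94
98 [[114, 156, 52], [113, 154, 51], [115, 154, 55], [122, 136, 104], [140, 149, 132], [141, 146, 133]] [[110, 155, 32], [109, 154, 32], [110, 154, 33], [108, 152, 28], [107, 151, 28], [110, 155, 31], [109, 154, 29]]
104 [[115, 155, 53], [116, 157, 56], [116, 157, 56], [128, 146, 109], [146, 151, 140], [147, 152, 143]] [[146, 147, 143], [145, 147, 142], [145, 148, 143], [107, 121, 80], [109, 153, 31], [109, 154, 31], [110, 153, 31]]
108 [[116, 156, 54], [117, 158, 56], [116, 157, 57], [137, 153, 121], [146, 151, 141], [145, 150, 140]] [[145, 147, 142], [146, 148, 143], [145, 146, 142], [101, 125, 67], [109, 153, 31], [111, 156, 33], [109, 152, 30]]
```

```bash
python3 - <<'E'
from h import *
c=pickle.load(open("pics/w5.pkl","rb"));s=c["s"];T=wristT(s,c);R=q2R(s["ee_rot"])
def tool(p):return (p-s["eef_pos"])@R
im=c["color"].astype(int);e=(im[...,1]-im[...,2]).astype(float) # green-ness
def cross(p,lv=60):
    for i in range(len(p)-1):
        if (p[i]-lv)*(p[i+1]-lv)<=0 and p[i]!=p[i+1]:return i+(lv-p[i])/(p[i+1]-p[i])
def fit(pts,z,ax):
    P=tool(plane(c,pts,z,T))
    a,b=(P[:,0],P[:,1]) if ax=="side" else (P[:,1],P[:,0])
    k=np.polyfit(a,b,1);r=b-np.polyval(k,a);ok=abs(r)<1;k=np.polyfit(a[ok],b[ok],1);return np.degrees(np.arctan(k[0])).round(2),k[1].round(1),np.std((b-np.polyval(k,a))[ok]).round(2),ok.sum()
# foot far edge
far=[(x,88+cross(e[88:106,x])) for x in list(range(272,292))+list(range(365,382)) if cross(e[88:106,x]) is not None]
print("foot far edge",fit(far,8,"far"))
L=[(255+cross(e[r,255:290]),r) for r in range(102,140) if cross(e[r,255:290]) is not None]
Rr=[(370+cross(e[r,370:400]),r) for r in range(102,140) if cross(e[r,370:400]) is not None]
print("L",fit(L,8,"side"));print("R",fit(Rr,8,"side"))
ML=[(275+cross(e[r,275:320]),r) for r in range(10,90) if cross(e[r,275:320]) is not None]
MR=[(345+cross(e[r,345:385]),r) for r in range(10,90) if cross(e[r,345:385]) is not None]
print("motor L",fit(ML,34,"side"),"R",fit(MR,34,"side"))
E
```

```text
foot far edge (np.float64(-1.98), np.float64(100.3), np.float64(0.09), np.int64(37))
L (np.float64(14.83), np.float64(-83.9), np.float64(0.31), np.int64(14))
R (np.float64(-5.65), np.float64(70.1), np.float64(0.53), np.int64(27))
motor L (np.float64(2.02), np.float64(-34.3), np.float64(0.06), np.int64(80)) R (np.float64(1.88), np.float64(30.1), np.float64(0.06), np.int64(80))
```

```bash
python3 - <<'E'
from h import *
c=pickle.load(open("pics/w4.pkl","rb"));s=c["s"];T=wristT(s,c);R=q2R(s["ee_rot"])
def tool(p):return (p-s["eef_pos"])@R
z=s["eef_pos"][2]
# head top at tool z=-28 ; 
for (n,uv,tz) in [("top outer",[[313,285.5],[334.,285.5]],-28),("top inner",[[313,326],[334,326]],-28),("head low outer",[[313,265],[334,265]],-4)]:
    print(n,tool(plane(c,uv,z-tz,T)).round(2).tolist())
cv2.imwrite("pics/w4k.png",cv2.resize(c["color"][235:335,285:365],None,fx=6,fy=6,interpolation=cv2.INTER_CUBIC))
E
```

```text
top outer [[10.05, -6.1, -27.99], [10.04, 3.03, -27.98]]
top inner [[-10.29, -6.31, -28.02], [-10.3, 3.22, -28.01]]
head low outer [[9.51, -6.77, -3.99], [9.5, 3.73, -3.98]]
```

View pics/w4k.png

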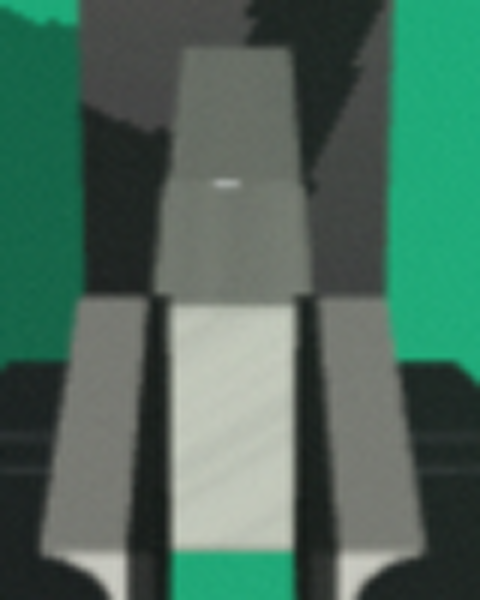

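```bash
python3 - <<'E'
from h import *
c=pickle.load(open("pics/w4.pkl","rb"));s=c["s"];T=wristT(s,c);R=q2R(s["ee_rot"])
def tool(p):return (p-s["eef_pos"])@R
z=s["eef_pos"][2]
cc=lambda x,y:[285+(x+.5)/6-.5,235+(y+.5)/6-.5]
for n,uv,tz in [("foot outer",[cc(181,47),cc(293,47)],58),("head bottom outer",[cc(166,182),cc(304,182)],-4),("head top outer",[cc(155,302),cc(313,302)],-28),("top face outer",[cc(170,303),cc(297,303)],-28),("inner",[cc(170,551),cc(297,551)],-28)]:
    P=tool(plane(c,uv,z-tz,T));print(n,P.round(2).tolist(),"w",(P[1,1]-P[0,1]).round(2),"mid",P[:,1].mean().round(2))
E
```

```text
foot outer [[-0.32, -7.4, 58.0], [-0.33, 5.22, 58.0]] w 12.61 mid -1.09
head bottom outer [[9.55, -7.14, -3.99], [9.54, 4.35, -3.98]] w 11.49 mid -1.39
head top outer [[10.33, -7.22, -27.99], [10.32, 4.22, -27.98]] w 11.44 mid -1.5
top face outer [[10.25, -6.13, -27.99], [10.24, 3.07, -27.98]] w 9.2 mid -1.53
inner [[-10.51, -6.35, -28.02], [-10.52, 3.26, -28.01]] w 9.61 mid -1.54
```

Gearmotor yaw is +1.95° about tool z; the motor edges and the foot edge agree. The flat lies at tool x 42.4 by both the shaft-top and the floor estimate. I'll go above the keyway and check again.

Call:
{"fn": "carry_out", "kwargs": {"plan": [[4,[0,0,0],[0,0,0.325]],[4,[5,0,0],[0,0,0]],[4,[9,0,0],[0,0,0]],[4,[9,-0.5,0],[0,0,0]],[4,[9,-0.4,0],[0,0,0]],[4,[9,0,0],[0,0,0]],[4,[8,0,0],[0,0,0]],[4,[4.5,0,0],[0,0,0]],[4,[0,0,5],[0,0,0]],[4,[0,0,8],[0,0,0]],[4,[0,0,8],[0,0,0]],[4,[0,0,8],[0,0,0]],[4,[0,0,6],[0,0,0]],[4,[0,0,4],[0,0,0]],[4,[0,0,2],[0,0,0]],[4,[0,0,0],[0,0,0]],[4,[0,0,0],[0,0,0]]]}}

```text
time_s: 9.48
eef_pos: [532.4, -131.2, 180.6]
ee_rot: [0.0, 0.98, 0.197, 0.0]
force: [-0.5, -0.9, -0.6]
grip_width: 0.103
```

```bash
python3 -c "
from h import *
s,c=grab('wrist','w6')
cv2.imwrite('pics/w6c.png',cv2.resize(c['color'][205:335,260:390],None,fx=4.6,fy=4.6,interpolation=cv2.INTER_CUBIC))
s,c=grab('scene','s6')
cv2.imwrite('pics/s6c.png',cv2.resize(c['color'][100:240,130:270],None,fx=4,fy=4,interpolation=cv2.INTER_CUBIC))
"
```

```text
9.4833 pos [ 532.44 -131.19  180.64] psi 22.68 zax [ 4.e-04 -2.e-04 -1.e+00] F [-0.48 -0.88 -0.63] T [-0.019  0.038  0.031] g 8.8 j6 0.72
9.5333 pos [ 532.5  -131.19  180.76] psi 22.68 zax [ 6.e-04 -3.e-04 -1.e+00] F [-0.48 -0.21 -1.25] T [-0.018 -0.003 -0.014] g 8.7 j6 0.72
```

View pics/w6c.png

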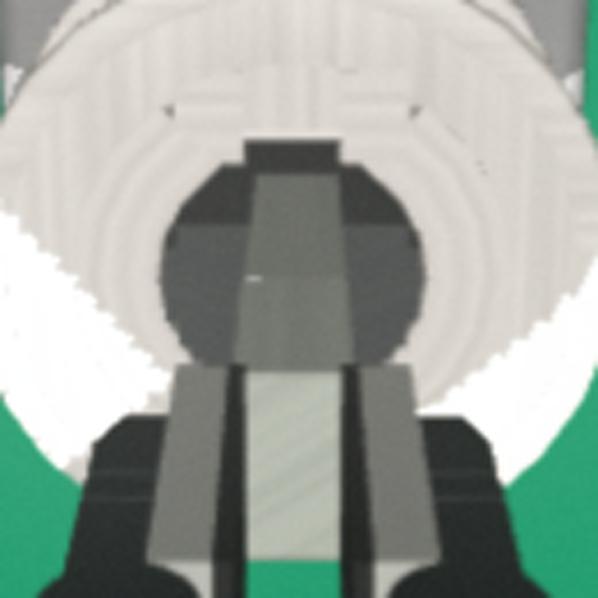

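View pics/s6c.png

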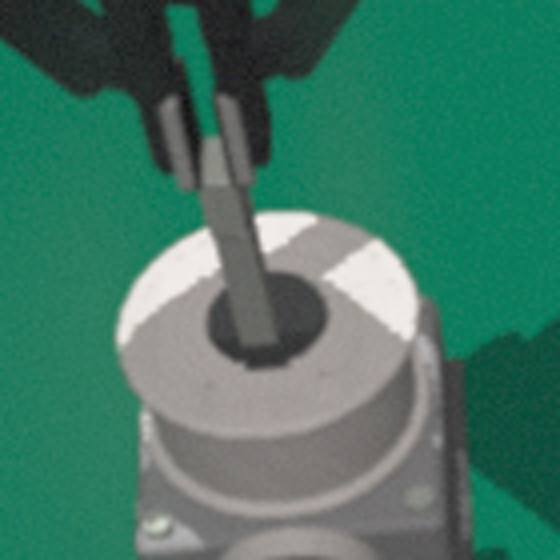

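```bash
cat > m.py <<'E'
from h import *
def meas(tag,foot,notch,flat,fz):
    c=pickle.load(open(f"pics/{tag}.pkl","rb"));s=c["s"];T=wristT(s,c);R=q2R(s["ee_rot"])
    tool=lambda p:((p-s["eef_pos"])@R).round(2)
    cc=lambda p:[260+(p[0]+.5)/4.6-.5,205+(p[1]+.5)/4.6-.5]
    for n,l,z in [("foot",foot,s["eef_pos"][2]-fz),("notch",notch,112),("flat",flat,115)]:
        P=tool(plane(c,[cc(p) for p in l],z,T));print(n,P.tolist(),"mid",P.mean(0).round(2))
E
python3 -c "
from m import *
meas('w6',[(252,174),(340,174)],[(245,141),(340,141)],[(175,223),(410,223)],58)"
```

```text
foot [[-0.39, -7.62, 58.0], [-0.4, 5.3, 58.0]] mid [-0.4  -1.16 58.  ]
notch [[1.22, -8.93, 68.63], [1.21, 5.58, 68.64]] mid [ 1.21 -1.67 68.63]
flat [[-11.03, -19.71, 65.63], [-11.06, 16.34, 65.64]] mid [-11.04  -1.69  65.63]
```

```bash
python3 -c "
from m import *
c=pickle.load(open('pics/w6.pkl','rb'));S=pickle.load(open('pics/s6.pkl','rb'));T=wristT(c['s'],c)
for a,b in [((314.8,242.8),(278/4+130,340/4+100)),((333.9,242.8),(247/4+130,347/4+100)),((324.3,242.8),(262.5/4+130,343.5/4+100))]:
    r=rays(c,[a],T);q=rays(S,[b]);print(tri((r[0],r[1][0]),(q[0],q[1][0])))
"
```

```text
(array([ 529.77616069, -125.05675797,  123.47890244]), np.float64(1.3266527030497144))
(array([ 532.55441035, -137.02531955,  118.59094475]), np.float64(0.5751593498734585))
(array([ 531.12456552, -130.99391125,  120.99945852]), np.float64(0.4601861535988275))
```

Picture check: foot at (324,243), notch (322,236). In x the key clears the flat by 0.6 mm and the wall by 1.6 mm, and it sits 0.5 mm too far in +y. I'll correct that and start lowering, checking the force.

Call:
{"fn": "carry_out", "kwargs": {"plan": [[4,[0.2,-0.5,0],[0,0,0]],[4,[0,0,2],[0,0,0]],[4,[0,0,2],[0,0,0]],[4,[0,0,2],[0,0,0]],[4,[0,0,2],[0,0,0]],[4,[0,0,1.5],[0,0,0]],[4,[0,0,1.5],[0,0,0]],[4,[0,0,1.5],[0,0,0]],[4,[0,0,0],[0,0,0]]]}}

```text
time_s: 10.33
eef_pos: [532.2, -130.5, 167.5]
ee_rot: [-0.0, 0.98, 0.197, -0.0]
force: [0.5, 0.4, -1.9]
grip_width: 0.105
```

```bash
python3 -c "
from h import *
s,c=grab('wrist','w7')
cv2.imwrite('pics/w7c.png',cv2.resize(c['color'][205:335,260:390],None,fx=4.6,fy=4.6,interpolation=cv2.INTER_CUBIC))
"
```

```text
10.3333 pos [ 532.22 -130.49  167.55] psi 22.69 zax [-5.e-04  2.e-04 -1.e+00] F [ 0.48  0.4  -1.91] T [ 0.001 -0.022 -0.01 ] g 9.0 j6 0.72
```

View pics/w7c.png

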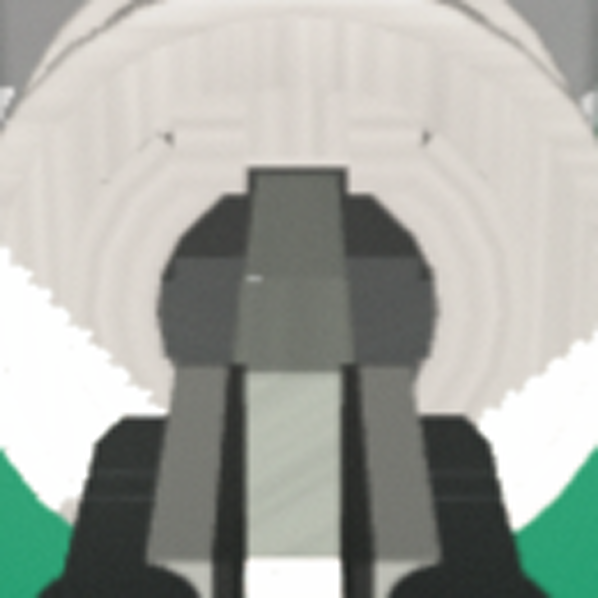

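The key is just inside the notch (248–347 wide) and centred, with no contact force. I'll keep lowering.

Call:
{"fn": "carry_out", "kwargs": {"plan": [[4,[0,0,1.5],[0,0,0]],[4,[0,0,1.5],[0,0,0]],[4,[0,0,1.5],[0,0,0]],[4,[0,0,1.5],[0,0,0]],[4,[0,0,1.5],[0,0,0]],[4,[0,0,1.5],[0,0,0]],[4,[0,0,1.5],[0,0,0]],[4,[0,0,1.5],[0,0,0]],[4,[0,0,0],[0,0,0]]]}}

```text
time_s: 11.13
eef_pos: [532.2, -130.5, 155.6]
ee_rot: [-0.0, 0.98, 0.197, -0.0]
force: [-0.4, 0.1, -1.1]
grip_width: 0.103
```

```bash
python3 -c "
from h import *
s,c=grab('wrist','w8')
cv2.imwrite('pics/w8c.png',cv2.resize(c['color'][205:335,260:390],None,fx=4.6,fy=4.6,interpolation=cv2.INTER_CUBIC))
"
```

```text
11.1333 pos [ 532.22 -130.5   155.55] psi 22.69 zax [-5.e-04  2.e-04 -1.e+00] F [-0.4   0.1  -1.06] T [ 0.068 -0.032  0.032] g 8.8 j6 0.72
```

View pics/w8c.png

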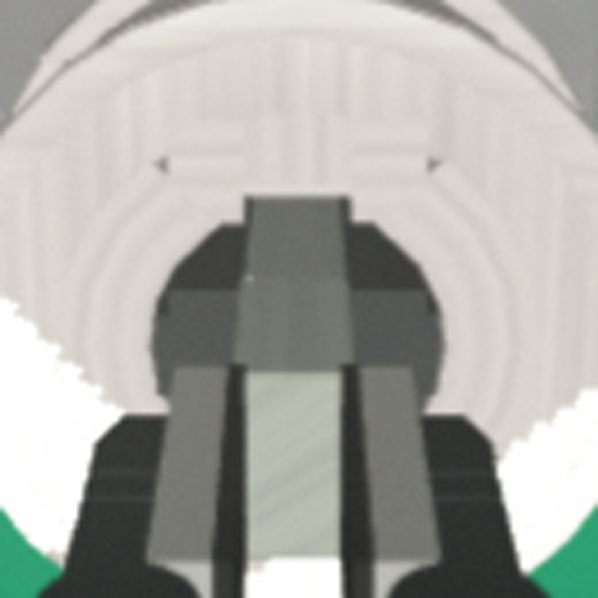

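Call:
{"fn": "carry_out", "kwargs": {"plan": [[4,[-0.1,0,1],[0,0,0]],[4,[-0.1,0,1],[0,0,0]],[4,[-0.1,0,1],[0,0,0]],[4,[-0.1,0,1],[0,0,0]],[4,[0,0,0],[0,0,0]]]}}

```text
time_s: 11.6
eef_pos: [531.9, -130.7, 151.7]
ee_rot: [-0.0, 0.98, 0.197, -0.0]
force: [0.1, 0.5, -0.6]
grip_width: 0.105
```

```bash
cat > f.py <<'E'
from h import *
from rig import ctrl
s=ctrl.sense();R=q2R(s["ee_rot"]);print(s["time_s"],s["eef_pos"].round(2),"Ftool",(s["force"]@R).round(2),"Ttool",(s["wrist_torque"]@R).round(3),"zax",R[:,2].round(4),"g",round(s["grip_width"]*85.4,1))
E
python3 f.py
```

```text
11.6 [ 531.87 -130.66  151.66] Ftool [ 0.3  -0.41  0.57] Ttool [-0.023 -0.025 -0.002] zax [-3.e-04  2.e-04 -1.e+00] g 9.0
```

Call:
{"fn": "carry_out", "kwargs": {"plan": [[4,[0,0,1],[0,0,0]],[4,[0,0,1],[0,0,0]],[4,[0,0,1],[0,0,0]],[4,[0,0,0],[0,0,0]]]}}

```text
time_s: 11.93
eef_pos: [531.9, -130.7, 148.7]
ee_rot: [-0.0, 0.98, 0.197, -0.0]
force: [-0.5, 0.8, -0.7]
grip_width: 0.105
```

```bash
python3 f.py
```

```text
11.9333 [ 531.86 -130.67  148.67] Ftool [-0.13 -0.88  0.66] Ttool [ 0.024 -0.006 -0.013] zax [-4.e-04  1.e-04 -1.e+00] g 8.9
```

Call:
{"fn": "carry_out", "kwargs": {"plan": [[4,[0,0,1],[0,0,0]],[4,[0,0,1],[0,0,0]],[4,[0,0,1],[0,0,0]],[4,[0,0,0],[0,0,0]]]}}

```text
time_s: 12.27
eef_pos: [531.9, -130.7, 145.7]
ee_rot: [-0.0, 0.98, 0.197, -0.0]
force: [-0.7, 0.6, -2.4]
grip_width: 0.104
```

```bash
python3 f.py
```

```text
12.2667 [ 531.86 -130.66  145.65] Ftool [-0.45 -0.79  2.41] Ttool [ 0.019 -0.046 -0.037] zax [-4.e-04  2.e-04 -1.e+00] g 8.9
```

Call:
{"fn": "carry_out", "kwargs": {"plan": [[4,[0,0,1],[0,0,0]],[4,[0,0,1],[0,0,0]],[4,[0,0,0],[0,0,0]]]}}

```text
time_s: 12.52
eef_pos: [531.9, -130.7, 143.7]
ee_rot: [-0.0, 0.98, 0.197, -0.0]
force: [-1.1, 0.3, -1.0]
grip_width: 0.109
```

```bash
python3 f.py
```

```text
12.5167 [ 531.86 -130.68  143.67] Ftool [-0.92 -0.71  1.01] Ttool [-0.028 -0.074 -0.032] zax [-3.e-04  1.e-04 -1.e+00] g 9.3
```

Call:
{"fn": "carry_out", "kwargs": {"plan": [[4,[-0.15,0,1],[0,0,0]],[4,[-0.15,0,1],[0,0,0]],[4,[0,0,0],[0,0,0]]]}}

```text
time_s: 12.77
eef_pos: [531.9, -130.8, 142.0]
ee_rot: [0.0, 0.98, 0.197, 0.0]
force: [2.0, 0.1, -0.4]
grip_width: 0.106
```

```bash
python3 f.py
```

```text
12.7667 [ 531.94 -130.81  141.96] Ftool [1.89 0.64 0.43] Ttool [-0.063  0.161  0.027] zax [ 8.e-04 -1.e-04 -1.e+00] g 9.1
```

Call:
{"fn": "carry_out", "kwargs": {"plan": [[4,[0.15,0,0.5],[0,0,0]],[4,[0,0,0.5],[0,0,0]],[4,[0,0,0],[0,0,0]]]}}

```text
time_s: 13.02
eef_pos: [532.1, -130.8, 141.2]
ee_rot: [0.0, 0.98, 0.197, 0.0]
force: [1.0, 0.0, 2.4]
grip_width: 0.102
```

```bash
python3 f.py
```

```text
13.0167 [ 532.13 -130.84  141.24] Ftool [ 0.93  0.39 -2.37] Ttool [ 0.007  0.24  -0.018] zax [ 9.e-04 -3.e-04 -1.e+00] g 8.8
```

Call:
{"fn": "carry_out", "kwargs": {"plan": [[4,[0,0,0.4],[0,0,0]],[4,[0,0,0.4],[0,0,0]],[4,[0,0,0],[0,0,0]]]}}

```text
time_s: 13.27
eef_pos: [532.2, -131.0, 140.9]
ee_rot: [0.001, 0.98, 0.197, 0.001]
force: [0.4, 0.2, 7.0]
grip_width: 0.108
```

```bash
python3 f.py
```

```text
13.2667 [ 532.24 -130.97  140.91] Ftool [ 0.47  0.01 -6.96] Ttool [ 0.123  0.093 -0.015] zax [ 1.5e-03 -8.0e-04 -1.0e+00] g 9.3
```

The key is snug: 7 N upward reaction about 29 mm deep, inside the stated range. I'll release it.

Call:
{"fn": "carry_out", "kwargs": {"plan": [[15,[0,0,-0.3],[0,0,0]],[20,[0,0,-0.3],[0,0,0]],[30,[0,0,0],[0,0,0]],[40,[0,0,0],[0,0,0]],[40,[0,0,0],[0,0,0]],[40,[0,0,0],[0,0,0]]]}}

```text
time_s: 13.77
eef_pos: [531.8, -130.7, 140.6]
ee_rot: [-0.0, 0.98, 0.197, -0.0]
force: [-0.1, -0.3, 0.3]
grip_width: 0.466
```

```bash
python3 f.py; python3 -c "
from h import *
s,c=grab('wrist','w9')
cv2.imwrite('pics/w9c.png',cv2.resize(c['color'][205:335,260:390],None,fx=4.6,fy=4.6,interpolation=cv2.INTER_CUBIC))
"
```

```text
13.7667 [ 531.75 -130.74  140.56] Ftool [-0.21  0.18 -0.26] Ttool [-0.037 -0.002  0.027] zax [-3.e-04  1.e-04 -1.e+00] g 39.8
13.7667 pos [ 531.75 -130.74  140.56] psi 22.68 zax [-3.e-04  1.e-04 -1.e+00] F [-0.13 -0.25  0.26] T [-0.035 -0.012 -0.027] g 39.8 j6 0.72
```

View pics/w9c.png

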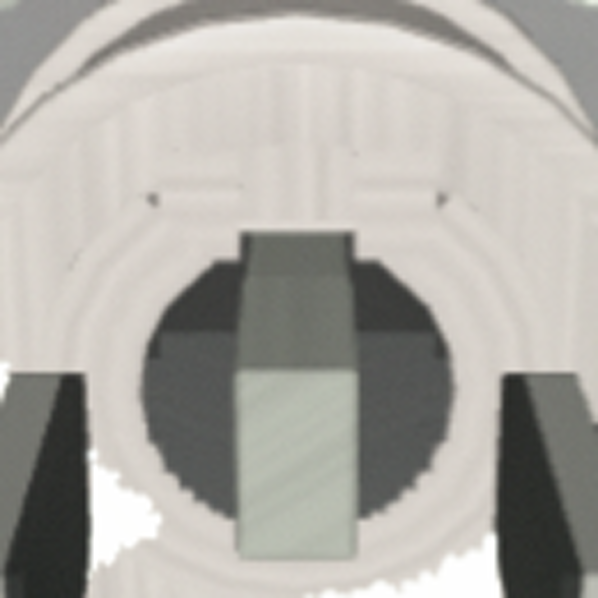

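The key stands on its own in the keyway with its head top at crop (297,465), upright and centred. I'll raise the gripper, shut the fingers and press on the head over the shank.

Call:
{"fn": "carry_out", "kwargs": {"plan": [[40,[0,0,-4],[0,0,0]],[40,[0,0,-8],[0,0,0]],[40,[0,0,-10],[0,0,0]],[40,[0,0,-10],[0,0,0]],[40,[0,0,-10],[0,0,0]],[40,[0,0,-6],[0,0,0]],[20,[0,0,0],[0,0,0]],[0,[-3.5,0,0],[0,0,0]],[0,[0,0,0],[0,0,0]],[0,[0,0,0],[0,0,0]],[0,[0,0,0],[0,0,0]],[0,[0,0,0],[0,0,0]],[0,[0,0,0],[0,0,0]]], "grip_force": 40}}

```text
time_s: 14.9
eef_pos: [528.6, -132.1, 188.5]
ee_rot: [-0.0, 0.98, 0.197, -0.0]
force: [-0.6, -0.8, -0.9]
grip_width: 0.002
```

```bash
python3 f.py; python3 -c "
from h import *
s,c=grab('wrist','w10')
"
```

```text
14.9 [ 528.55 -132.09  188.49] Ftool [-0.9   0.51  0.92] Ttool [ 0.073 -0.001  0.02 ] zax [-4.e-04  2.e-04 -1.e+00] g 0.1
14.9 pos [ 528.55 -132.09  188.49] psi 22.68 zax [-4.e-04  2.e-04 -1.e+00] F [-0.63 -0.81 -0.92] T [ 0.067  0.029 -0.02 ] g 0.1 j6 0.71
```

View pics/w10.png

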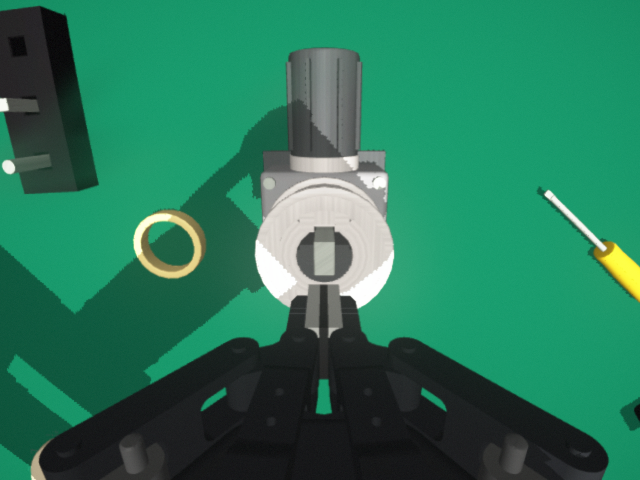

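Call:
{"fn": "carry_out", "kwargs": {"plan": [[0,[0,0,4],[0,0,0]],[0,[0,0,4],[0,0,0]],[0,[0,0,4],[0,0,0]],[0,[0,0,3],[0,0,0]],[0,[0,0,1.5],[0,0,0]],[0,[0,0,0.5],[0,0,0]],[0,[0,0,0],[0,0,0]]]}}

```text
time_s: 15.53
eef_pos: [528.6, -132.1, 171.6]
ee_rot: [-0.0, 0.98, 0.197, -0.0]
force: [-1.0, 0.9, 0.7]
grip_width: 0.004
```

```bash
python3 f.py; python3 -c "
from h import *
s,c=grab('scene','s11')
cv2.imwrite('pics/s11c.png',cv2.resize(c['color'][100:240,130:270],None,fx=4,fy=4,interpolation=cv2.INTER_CUBIC))
c=pickle.load(open('pics/w10.pkl','rb'));s=c['s'];T=wristT(s,c);R=q2R(s['ee_rot'])
g=c['color'].min(2)[230:280,310:340];print(g[:, 14].tolist())
for r in (250,251,252,253,273,274,275):print(r,((plane(c,[[324,r]],168.9,T)-s['eef_pos'])@R).round(1))
"
```

```text
15.5333 [ 528.58 -132.12  171.59] Ftool [-0.57 -1.21 -0.75] Ttool [-0.029  0.013 -0.025] zax [-1.e-04  1.e-04 -1.e+00] g 0.3
15.5333 pos [ 528.58 -132.12  171.59] psi 22.69 zax [-1.e-04  1.e-04 -1.e+00] F [-0.99  0.89  0.75] T [-0.022 -0.023  0.025] g 0.3 j6 0.71
[105, 107, 107, 108, 108, 106, 107, 108, 109, 109, 109, 118, 159, 172, 176, 178, 180, 178, 181, 180, 178, 181, 180, 178, 179, 180, 180, 178, 177, 174, 175, 177, 178, 174, 176, 176, 179, 178, 180, 180, 181, 180, 178, 175, 171, 123, 93, 88, 87, 87]
250 [[ 8.6 -1.2 19.6]]
251 [[ 8.  -1.2 19.6]]
252 [[ 7.4 -1.2 19.6]]
253 [[ 6.8 -1.2 19.6]]
273 [[-5.6 -1.2 19.6]]
274 [[-6.2 -1.2 19.6]]
275 [[-6.8 -1.2 19.6]]
```

View pics/s11c.png

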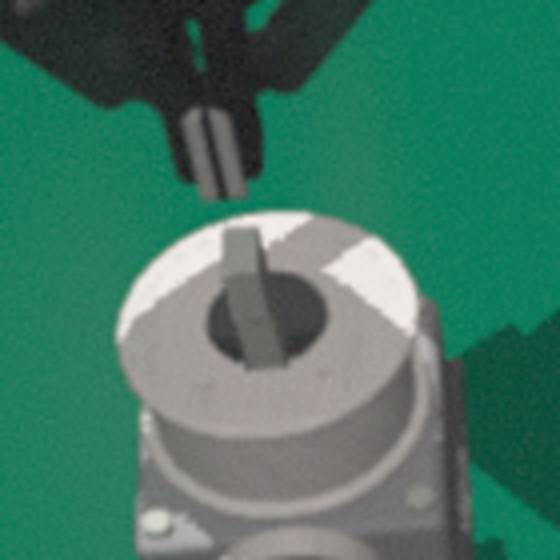

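```bash
python3 -c "
from h import *
S=pickle.load(open('pics/s11.pkl','rb'));c=pickle.load(open('pics/w10.pkl','rb'));T=wristT(c['s'],c)
for p in [(226,199),(240,231)]:
    q=[p[0]/4+130,p[1]/4+100]
    for z in (150,160,170,180,190): print(p,z,plane(S,[q],z).round(1).tolist())
r=rays(c,[(324,241.5)],T)
q=rays(S,[(245/4+130,230/4+100)])
r=rays(c,[(324,258.5)],T);print(tri((r[0],r[1][0]),(rays(S,[(242/4+130,231/4+100)])[0],rays(S,[(242/4+130,231/4+100)])[1][0])))
cv2.imwrite('pics/s11d.png',cv2.resize(S['color'][130:180,160:220],None,fx=10,fy=10,interpolation=cv2.INTER_CUBIC))
"
```

```text
(226, 199) 150 [[497.1, -154.4, 150.0]]
(226, 199) 160 [[505.6, -148.7, 160.0]]
(226, 199) 170 [[514.2, -143.1, 170.0]]
(226, 199) 180 [[522.8, -137.5, 180.0]]
(226, 199) 190 [[531.4, -131.9, 190.0]]
(240, 231) 150 [[509.5, -143.8, 150.0]]
(240, 231) 160 [[517.9, -138.3, 160.0]]
(240, 231) 170 [[526.2, -132.9, 170.0]]
(240, 231) 180 [[534.6, -127.4, 180.0]]
(240, 231) 190 [[543.0, -122.0, 190.0]]
(array([ 534.84039856, -127.39436854,  179.84710461]), np.float64(1.4112421925724665))
```

View pics/s11d.png

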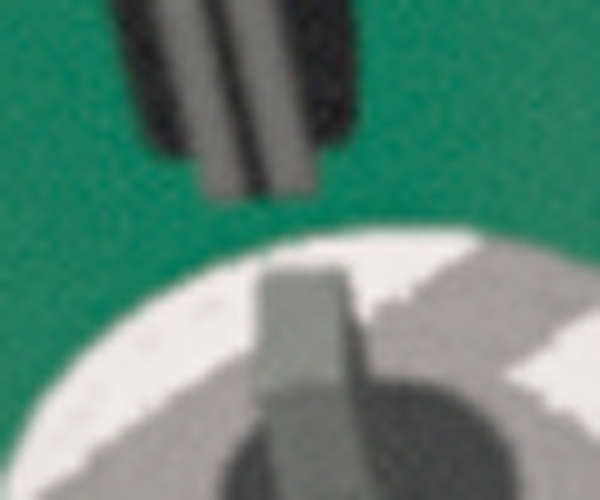

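```bash
python3 -c "
from h import *
S=pickle.load(open('pics/s11.pkl','rb'));c=pickle.load(open('pics/w10.pkl','rb'));T=wristT(c['s'],c)
def t(w,s):
    r=rays(c,[w],T);q=rays(S,[s]);print(tri((r[0],r[1][0]),(q[0],q[1][0])))
t((324,258.5),(160+303/10,130+328/10))
t((324,275),(160+300/10,130+266/10))
t((324,241.8),(160+305/10,130+388/10))
"
python3 -c "
from h import *
grab('wrist','w11');s,c=grab('top','t11')
cv2.imwrite('pics/t11c.png',cv2.resize(c['color'][200:330,380:500],None,fx=4.6,fy=4.6,interpolation=cv2.INTER_CUBIC))
"
```

```text
(array([ 530.63281035, -130.57386598,  166.0540036 ]), np.float64(1.3045417988238655))
(array([ 521.87592689, -134.37568489,  167.7871398 ]), np.float64(1.6039853334455203))
(array([ 539.65393686, -126.65864447,  165.16131214]), np.float64(1.0101420012570272))
15.5833 pos [ 528.65 -132.14  171.75] psi 22.69 zax [ 1.e-04 -1.e-04 -1.e+00] F [-0.25  0.01  0.86] T [0.028 0.049 0.024] g 0.4 j6 0.71
15.6333 pos [ 528.67 -132.15  171.86] psi 22.69 zax [ 2.e-04 -1.e-04 -1.e+00] F [-1.22  0.81 -1.18] T [ 0.024 -0.005  0.039] g -0.0 j6 0.71
```

View pics/w11.png

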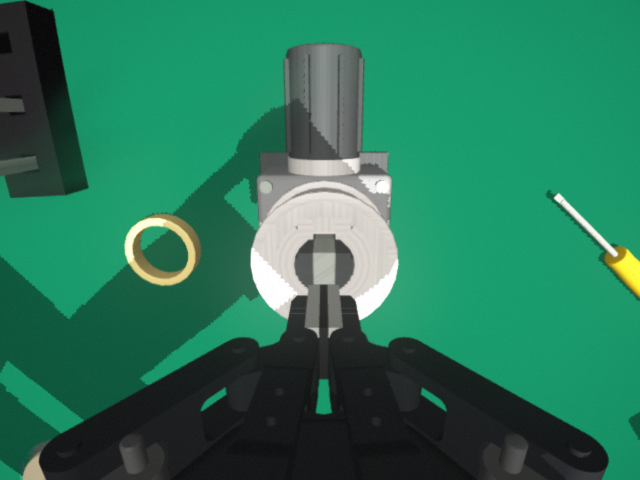

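View pics/t11c.png

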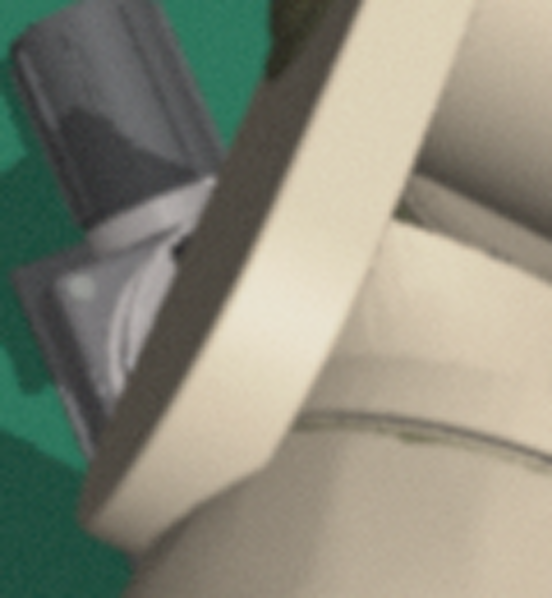

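The head top triangulates to z 166–168 at (530.6,-130.6), so the key is where I expect. The drawn fingertips look about 15–20 mm higher than the reported TCP, so I'll approach in small steps by force.

Call:
{"fn": "carry_out", "kwargs": {"plan": [[0,[0,0,0.7],[0,0,0]],[0,[0,0,0.7],[0,0,0]],[0,[0,0,0],[0,0,0]]]}}

```text
time_s: 15.93
eef_pos: [528.6, -132.1, 170.2]
ee_rot: [-0.0, 0.98, 0.197, -0.0]
force: [-0.3, -0.7, -0.3]
grip_width: -0.001
```

Call:
{"fn": "carry_out", "kwargs": {"plan": [[0,[0,0,0.7],[0,0,0]],[0,[0,0,0.5],[0,0,0]],[0,[0,0,0],[0,0,0]]]}}

```text
time_s: 16.18
eef_pos: [528.5, -132.1, 168.9]
ee_rot: [-0.0, 0.98, 0.197, -0.0]
force: [-0.2, 0.7, 0.3]
grip_width: -0.002
```

Call:
{"fn": "carry_out", "kwargs": {"plan": [[0,[0,0,0.4],[0,0,0]],[0,[0,0,0.4],[0,0,0]],[0,[0,0,0],[0,0,0]]]}}

```text
time_s: 16.43
eef_pos: [528.6, -132.1, 168.2]
ee_rot: [-0.0, 0.98, 0.197, -0.0]
force: [0.9, -0.4, 0.8]
grip_width: 0.001
```

Call:
{"fn": "carry_out", "kwargs": {"plan": [[0,[0,0,0.5],[0,0,0]],[0,[0,0,0.5],[0,0,0]],[0,[0,0,0],[0,0,0]]]}}

```text
time_s: 16.68
eef_pos: [528.5, -132.1, 167.2]
ee_rot: [-0.0, 0.98, 0.197, -0.0]
force: [0.1, -0.1, -0.6]
grip_width: 0.003
```

Call:
{"fn": "carry_out", "kwargs": {"plan": [[0,[0,0,0.6],[0,0,0]],[0,[0,0,0.6],[0,0,0]],[0,[0,0,0],[0,0,0]]]}}

```text
time_s: 16.93
eef_pos: [528.6, -132.1, 166.0]
ee_rot: [-0.0, 0.98, 0.197, -0.0]
force: [-0.6, -0.7, -0.7]
grip_width: 0.002
```

```bash
python3 f.py; python3 -c "
from h import *
s,c=grab('scene','s12')
cv2.imwrite('pics/s12d.png',cv2.resize(c['color'][130:180,160:220],None,fx=10,fy=10,interpolation=cv2.INTER_CUBIC))
"
```

```text
16.9333 [ 528.55 -132.07  165.97] Ftool [-0.84  0.46  0.7 ] Ttool [-0.009 -0.019  0.003] zax [-2.e-04  1.e-04 -1.e+00] g 0.2
16.9333 pos [ 528.55 -132.07  165.97] psi 22.69 zax [-2.e-04  1.e-04 -1.e+00] F [-0.6  -0.75 -0.7 ] T [-0.016  0.014 -0.003] g 0.2 j6 0.71
```

View pics/s12d.png

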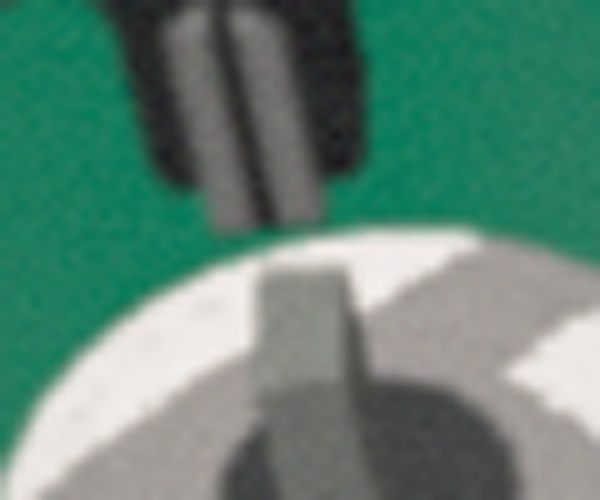

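Call:
{"fn": "carry_out", "kwargs": {"plan": [[0,[0,0,0.8],[0,0,0]],[0,[0,0,0.8],[0,0,0]],[0,[0,0,0],[0,0,0]]]}}

```text
time_s: 17.23
eef_pos: [528.5, -132.1, 164.3]
ee_rot: [-0.0, 0.98, 0.197, -0.0]
force: [0.6, 1.2, -0.6]
grip_width: -0.002
```

```bash
python3 f.py; python3 -c "
from h import *
s,c=grab('wrist','w12')
cv2.imwrite('pics/w12c.png',cv2.resize(c['color'][205:365,260:390],None,fx=3.7,fy=3.7,interpolation=cv2.INTER_CUBIC))
"
```

```text
17.2333 [ 528.53 -132.08  164.3 ] Ftool [ 0.97 -0.87  0.64] Ttool [0.035 0.001 0.031] zax [-3.e-04  1.e-04 -1.e+00] g -0.2
17.2333 pos [ 528.53 -132.08  164.3 ] psi 22.69 zax [-3.e-04  1.e-04 -1.e+00] F [ 0.57  1.17 -0.64] T [ 0.033  0.013 -0.031] g -0.2 j6 0.71
```

View pics/w12c.png

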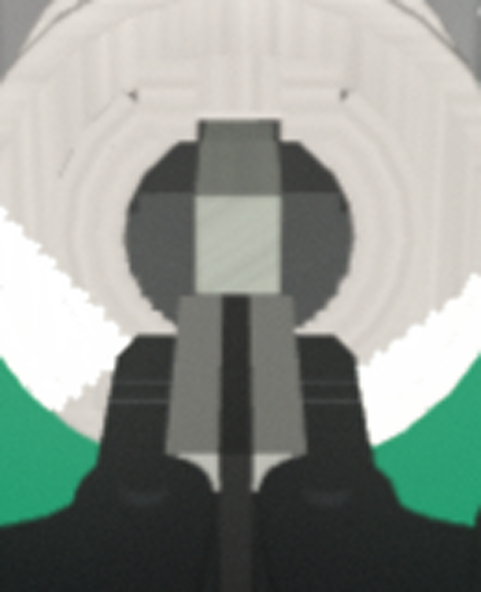

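No contact yet, and the wrist view agrees with the scene view that there is still a gap of ~20+ mm. Pad ends are at crop row 295, the head's front top edge at row 195. I'll go down further.

Call:
{"fn": "carry_out", "kwargs": {"plan": [[0,[0,0,1],[0,0,0]],[0,[0,0,1],[0,0,0]],[0,[0,0,1],[0,0,0]],[0,[0,0,1],[0,0,0]],[0,[0,0,1],[0,0,0]],[0,[0,0,1],[0,0,0]],[0,[0,0,0],[0,0,0]]]}}

```text
time_s: 17.87
eef_pos: [528.5, -132.1, 158.2]
ee_rot: [-0.0, 0.98, 0.197, -0.0]
force: [0.0, -0.3, 0.1]
grip_width: -0.002
```

```bash
python3 f.py; python3 -c "
from h import *
s,c=grab('scene','s13')
cv2.imwrite('pics/s13d.png',cv2.resize(c['color'][130:180,160:220],None,fx=10,fy=10,interpolation=cv2.INTER_CUBIC))
"
```

```text
17.8667 [ 528.51 -132.09  158.25] Ftool [-0.11  0.31 -0.11] Ttool [ 0.028  0.023 -0.045] zax [-3.e-04  1.e-04 -1.e+00] g -0.1
17.8667 pos [ 528.51 -132.09  158.25] psi 22.68 zax [-3.e-04  1.e-04 -1.e+00] F [ 0.02 -0.33  0.11] T [ 0.035 -0.011  0.045] g -0.1 j6 0.71
```

View pics/s13d.png

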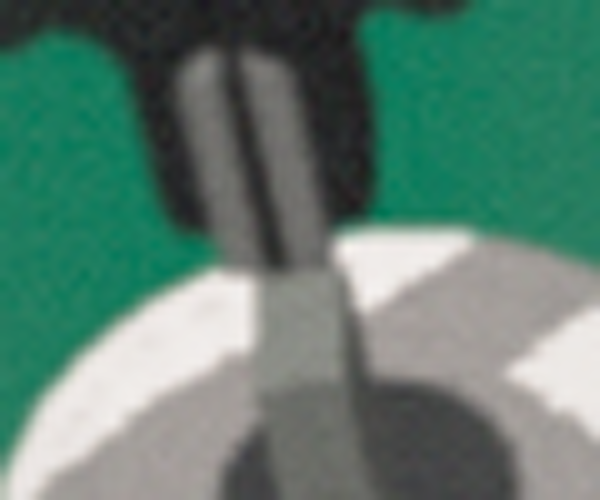

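Call:
{"fn": "carry_out", "kwargs": {"plan": [[0,[0,0,1],[0,0,0]],[0,[0,0,1],[0,0,0]],[0,[0,0,1],[0,0,0]],[0,[0,0,1],[0,0,0]],[0,[0,0,1],[0,0,0]],[0,[0,0,1],[0,0,0]],[0,[0,0,0],[0,0,0]]]}}

```text
time_s: 18.5
eef_pos: [528.5, -132.1, 152.3]
ee_rot: [-0.0, 0.98, 0.197, -0.0]
force: [0.3, 0.9, -0.3]
grip_width: 0.001
```

```bash
python3 f.py; python3 -c "
from h import *
s,c=grab('scene','s14')
cv2.imwrite('pics/s14d.png',cv2.resize(c['color'][130:180,160:220],None,fx=10,fy=10,interpolation=cv2.INTER_CUBIC))
s,c=grab('wrist','w14')
cv2.imwrite('pics/w14c.png',cv2.resize(c['color'][205:365,260:390],None,fx=3.7,fy=3.7,interpolation=cv2.INTER_CUBIC))
"
```

```text
18.5 [ 528.51 -132.08  152.28] Ftool [ 0.64 -0.69  0.35] Ttool [ 0.017 -0.026 -0.009] zax [-3.e-04  1.e-04 -1.e+00] g 0.1
18.5 pos [ 528.51 -132.08  152.28] psi 22.69 zax [-3.e-04  1.e-04 -1.e+00] F [ 0.32  0.88 -0.35] T [0.006 0.031 0.009] g 0.1 j6 0.71
18.55 pos [ 528.56 -132.1   152.38] psi 22.68 zax [-2.e-04  1.e-04 -1.e+00] F [ 0.87 -0.8   0.61] T [ 0.011  0.002 -0.03 ] g -0.1 j6 0.71
```

View pics/s14d.png

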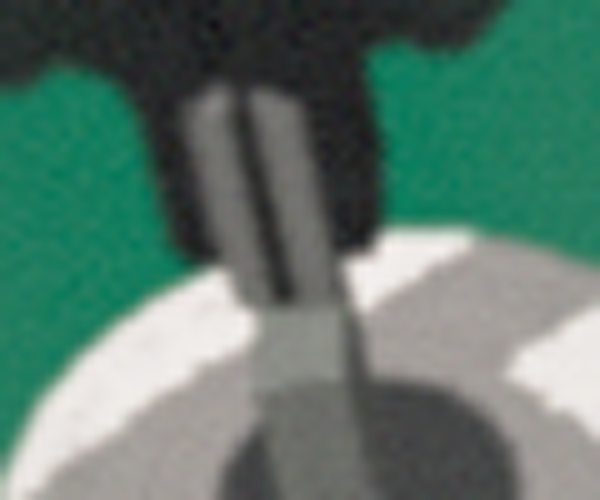

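View pics/w14c.png

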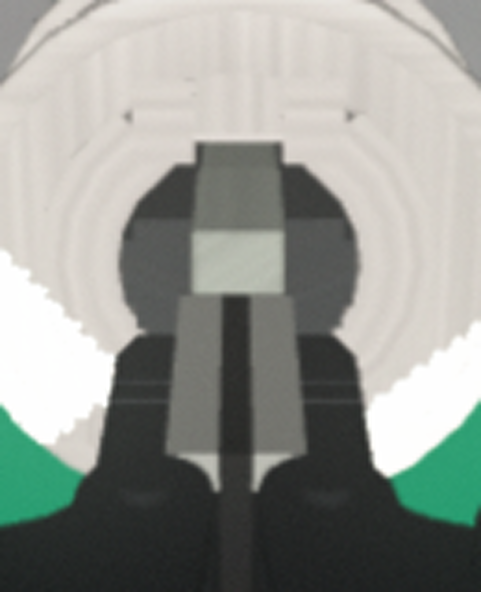

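Call:
{"fn": "carry_out", "kwargs": {"plan": [[0,[0,0,1],[0,0,0]],[0,[0,0,1],[0,0,0]],[0,[0,0,1],[0,0,0]],[0,[0,0,1],[0,0,0]],[0,[0,0,1],[0,0,0]],[0,[0,0,0],[0,0,0]]]}}

```text
time_s: 19.1
eef_pos: [528.5, -132.1, 147.3]
ee_rot: [-0.0, 0.98, 0.197, -0.0]
force: [0.6, -0.9, 0.3]
grip_width: 0.002
```

```bash
python3 f.py; python3 -c "
from h import *
s,c=grab('scene','s15')
cv2.imwrite('pics/s15d.png',cv2.resize(c['color'][130:180,160:220],None,fx=10,fy=10,interpolation=cv2.INTER_CUBIC))
"
```

```text
19.1 [ 528.5  -132.11  147.26] Ftool [ 0.15  1.07 -0.31] Ttool [ 0.012 -0.024  0.046] zax [-3.e-04  2.e-04 -1.e+00] g 0.2
19.1 pos [ 528.5  -132.11  147.26] psi 22.68 zax [-3.e-04  2.e-04 -1.e+00] F [ 0.55 -0.93  0.31] T [ 0.002  0.027 -0.046] g 0.2 j6 0.71
```

View pics/s15d.png

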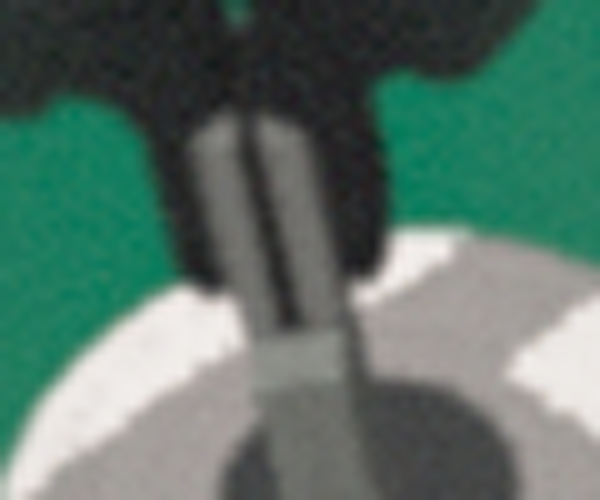

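Call:
{"fn": "carry_out", "kwargs": {"plan": [[0,[0,0,1],[0,0,0]],[0,[0,0,1],[0,0,0]],[0,[0,0,0.8],[0,0,0]],[0,[0,0,0],[0,0,0]]]}}

```text
time_s: 19.48
eef_pos: [528.6, -132.1, 144.7]
ee_rot: [0.0, 0.98, 0.197, 0.0]
force: [0.6, -0.4, -0.2]
grip_width: -0.001
```

Call:
{"fn": "carry_out", "kwargs": {"plan": [[0,[0,0,0.5],[0,0,0]],[0,[0,0,0.5],[0,0,0]],[0,[0,0,0],[0,0,0]]]}}

```text
time_s: 19.73
eef_pos: [528.9, -132.4, 144.5]
ee_rot: [0.001, 0.98, 0.197, 0.0]
force: [-1.0, -0.1, 6.0]
grip_width: 0.001
```

```bash
python3 f.py
```

```text
19.7333 [ 528.85 -132.37  144.49] Ftool [-0.91 -0.29 -6.04] Ttool [ 0.058 -0.21   0.006] zax [ 1.1e-03 -9.0e-04 -1.0e+00] g 0.1
```

Contact at TCP z ≈144.7 with 6 N. I'll raise the force in small steps.

Call:
{"fn": "carry_out", "kwargs": {"plan": [[0,[0,0,0.4],[0,0,0]],[0,[0,0,0.4],[0,0,0]],[0,[0,0,0],[0,0,0]]]}}

```text
time_s: 19.98
eef_pos: [529.0, -132.6, 144.3]
ee_rot: [0.001, 0.98, 0.197, 0.001]
force: [-2.7, -0.1, 10.5]
grip_width: -0.0
```

```bash
python3 f.py; python3 -c "
from h import *
s,c=grab('scene','s16')
cv2.imwrite('pics/s16d.png',cv2.resize(c['color'][130:180,160:220],None,fx=10,fy=10,interpolation=cv2.INTER_CUBIC))
"
```

```text
19.9833 [ 529.03 -132.62  144.31] Ftool [ -2.52  -0.98 -10.51] Ttool [ 0.12  -0.451  0.001] zax [ 0.0018 -0.0016 -1.    ] g -0.0
19.9833 pos [ 529.03 -132.62  144.31] psi 22.69 zax [ 0.0018 -0.0016 -1.    ] F [-2.73 -0.05 10.5 ] T [-0.064  0.462 -0.002] g -0.0 j6 0.71
```

View pics/s16d.png

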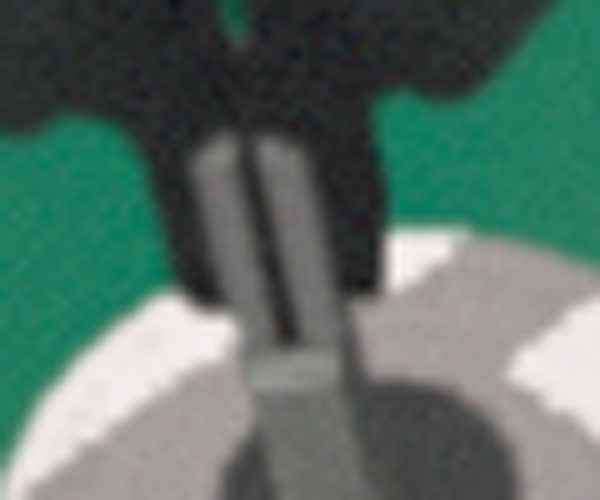

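Call:
{"fn": "carry_out", "kwargs": {"plan": [[0,[0,0,0.4],[0,0,0]],[0,[0,0,0.3],[0,0,0]],[0,[0,0,0],[0,0,0]]]}}

```text
time_s: 20.28
eef_pos: [529.2, -132.8, 144.1]
ee_rot: [0.001, 0.98, 0.197, 0.001]
force: [-3.0, -0.2, 13.8]
grip_width: -0.004
```

```bash
python3 f.py
```

```text
20.2833 [ 529.22 -132.8   144.15] Ftool [ -2.83  -0.88 -13.78] Ttool [ 0.179 -0.538  0.013] zax [ 0.0026 -0.0021 -1.    ] g -0.4
```

Call:
{"fn": "carry_out", "kwargs": {"plan": [[0,[0,0,0.4],[0,0,0]],[0,[0,0,0],[0,0,0]],[0,[0,0,0],[0,0,0]]]}}

```text
time_s: 20.53
eef_pos: [529.3, -132.9, 144.0]
ee_rot: [0.001, 0.98, 0.197, 0.001]
force: [-4.0, -0.5, 15.5]
grip_width: 0.009
```

```bash
python3 f.py
```

```text
20.5333 [ 529.29 -132.89  144.01] Ftool [ -3.83  -1.06 -15.55] Ttool [ 0.144 -0.696  0.011] zax [ 0.0029 -0.0024 -1.    ] g 0.8
```

Call:
{"fn": "carry_out", "kwargs": {"plan": [[0,[0,0,0.4],[0,0,0]],[0,[0,0,0],[0,0,0]],[0,[0,0,0],[0,0,0]],[0,[0,0,0],[0,0,0]]]}}

```text
time_s: 20.87
eef_pos: [529.4, -133.0, 143.9]
ee_rot: [0.002, 0.98, 0.197, 0.001]
force: [-3.9, -0.5, 16.8]
grip_width: 0.001
```

```bash
python3 f.py
```

```text
20.8667 [ 529.38 -133.03  143.92] Ftool [ -3.75  -0.92 -16.8 ] Ttool [ 0.236 -0.796 -0.064] zax [ 0.0033 -0.0028 -1.    ] g 0.1
```

Call:
{"fn": "carry_out", "kwargs": {"plan": [[0,[0,0,0.4],[0,0,0]],[0,[0,0,0],[0,0,0]],[0,[0,0,0],[0,0,0]],[0,[0,0,0],[0,0,0]],[0,[0,0,0],[0,0,0]]]}}

```text
time_s: 21.28
eef_pos: [529.5, -133.1, 143.8]
ee_rot: [0.002, 0.98, 0.197, 0.002]
force: [-5.1, -0.5, 19.4]
grip_width: -0.001
```

```bash
python3 f.py
```

```text
21.2833 [ 529.47 -133.14  143.81] Ftool [ -4.85  -1.41 -19.45] Ttool [ 0.19  -0.872 -0.008] zax [ 0.0037 -0.0031 -1.    ] g -0.1
```

Call:
{"fn": "carry_out", "kwargs": {"plan": [[0,[0,0,-1.5],[0,0,0]],[0,[0,0,-1.2],[0,0,0]],[0,[0,0,0],[0,0,0]],[0,[0,0,0],[0,0,0]]]}}

```text
time_s: 21.62
eef_pos: [528.7, -132.1, 143.9]
ee_rot: [0.0, 0.98, 0.197, 0.0]
force: [-1.1, 1.2, 6.1]
grip_width: 0.0
```

```bash
python3 f.py
```

```text
21.6167 [ 528.7  -132.15  143.93] Ftool [-0.56 -1.52 -6.1 ] Ttool [ 0.102 -0.112 -0.006] zax [ 3.e-04 -2.e-04 -1.e+00] g 0.0
```

Call:
{"fn": "carry_out", "kwargs": {"plan": [[0,[0,0,0.7],[0,0,0]],[0,[0,0,0.8],[0,0,0]],[0,[0,0,0],[0,0,0]],[0,[0,0,0],[0,0,0]]]}}

```text
time_s: 21.95
eef_pos: [529.0, -132.5, 143.7]
ee_rot: [0.001, 0.98, 0.197, 0.001]
force: [-3.4, 0.5, 15.3]
grip_width: -0.003
```

```bash
python3 f.py
```

```text
21.95 [ 529.   -132.5   143.71] Ftool [ -2.96  -1.71 -15.3 ] Ttool [ 0.298 -0.597  0.036] zax [ 0.0017 -0.0014 -1.    ] g -0.2
```

Call:
{"fn": "carry_out", "kwargs": {"plan": [[0,[0,0,0.3],[0,0,0]],[0,[0,0,0],[0,0,0]],[0,[0,0,0],[0,0,0]],[0,[0,0,0],[0,0,0]]]}}

```text
time_s: 22.28
eef_pos: [529.1, -132.6, 143.7]
ee_rot: [0.001, 0.98, 0.197, 0.001]
force: [-3.9, 0.7, 16.0]
grip_width: -0.001
```

Call:
{"fn": "carry_out", "kwargs": {"plan": [[0,[0,0,-1.0],[0,0,0]],[0,[0,0,-0.8],[0,0,0]],[0,[0,0,0],[0,0,0]],[0,[0,0,0],[0,0,0]]]}}

```text
time_s: 22.62
eef_pos: [528.7, -132.2, 143.8]
ee_rot: [0.0, 0.98, 0.197, 0.0]
force: [-0.0, -1.2, 4.6]
grip_width: -0.003
```

```bash
python3 f.py
```

```text
22.6167 [ 528.71 -132.2   143.78] Ftool [-0.49  1.13 -4.64] Ttool [-0.057 -0.104 -0.01 ] zax [ 2.e-04 -2.e-04 -1.e+00] g -0.3
```

The key still settled about 0.15 mm on that tap, so I'll repeat at about 17 N until nothing changes.

Call:
{"fn": "carry_out", "kwargs": {"plan": [[0,[0,0,0.9],[0,0,0]],[0,[0,0,0.9],[0,0,0]],[0,[0,0,0.3],[0,0,0]],[0,[0,0,0],[0,0,0]],[0,[0,0,0],[0,0,0]],[0,[0,0,0],[0,0,0]]]}}

```text
time_s: 23.12
eef_pos: [529.1, -132.5, 143.5]
ee_rot: [0.001, 0.98, 0.197, 0.001]
force: [-5.2, 0.4, 17.8]
grip_width: 0.0
```

```bash
python3 f.py
```

```text
23.1167 [ 529.08 -132.54  143.54] Ftool [ -4.62  -2.32 -17.84] Ttool [ 0.339 -0.738 -0.001] zax [ 0.0021 -0.0016 -1.    ] g 0.0
```

Call:
{"fn": "carry_out", "kwargs": {"plan": [[0,[0,0,-1.0],[0,0,0]],[0,[0,0,-1.1],[0,0,0]],[0,[0,0,0],[0,0,0]],[0,[0,0,0],[0,0,0]]]}}

```text
time_s: 23.45
eef_pos: [528.6, -132.0, 143.7]
ee_rot: [-0.0, 0.98, 0.197, -0.0]
force: [-1.9, 0.1, 4.6]
grip_width: 0.001
```

```bash
python3 f.py
```

```text
23.45 [ 528.62 -132.04  143.66] Ftool [-1.7  -0.86 -4.56] Ttool [ 0.042 -0.177  0.005] zax [-1.e-04  1.e-04 -1.e+00] g 0.1
```

Call:
{"fn": "carry_out", "kwargs": {"plan": [[0,[0,0,0.9],[0,0,0]],[0,[0,0,0.9],[0,0,0]],[0,[0,0,0.5],[0,0,0]],[0,[0,0,0],[0,0,0]]]}}

```text
time_s: 23.78
eef_pos: [529.1, -132.5, 143.4]
ee_rot: [0.001, 0.98, 0.197, 0.001]
force: [-4.7, 0.6, 19.1]
grip_width: 0.001
```

```bash
python3 f.py
```

```text
23.7833 [ 529.08 -132.52  143.37] Ftool [ -4.03  -2.32 -19.11] Ttool [ 0.391 -0.853  0.035] zax [ 0.002  -0.0016 -1.    ] g 0.0
```

Call:
{"fn": "carry_out", "kwargs": {"plan": [[0,[0,0,0],[0,0,0]],[0,[0,0,0],[0,0,0]],[0,[0,0,0],[0,0,0]],[0,[0,0,0],[0,0,0]],[0,[0,0,0],[0,0,0]],[0,[0,0,0],[0,0,0]],[0,[0,0,0],[0,0,0]],[0,[0,0,0],[0,0,0]]]}}

```text
time_s: 24.45
eef_pos: [529.1, -132.5, 143.4]
ee_rot: [0.001, 0.98, 0.197, 0.001]
force: [-5.5, 0.4, 19.8]
grip_width: -0.002
```

```bash
python3 f.py
```

```text
24.45 [ 529.06 -132.54  143.36] Ftool [ -4.86  -2.46 -19.79] Ttool [ 0.371 -0.803 -0.004] zax [ 0.002  -0.0015 -1.    ] g -0.2
```

At 19.5 N held for 0.67 s, z did not change (143.37 to 143.36), so the key is tight. I'll lift clear and look.

Call:
{"fn": "carry_out", "kwargs": {"plan": [[0,[0,0,-2],[0,0,0]],[0,[0,0,-2],[0,0,0]],[0,[0,0,-4],[0,0,0]],[0,[0,0,-8],[0,0,0]],[0,[0,0,-12],[0,0,0]],[0,[0,0,-15],[0,0,0]],[0,[0,0,-15],[0,0,0]],[0,[0,0,-15],[0,0,0]],[0,[-10,0,-10],[0,0,0]],[0,[-20,0,0],[0,0,0]],[0,[-20,0,0],[0,0,0]],[0,[-15,0,0],[0,0,0]],[0,[0,0,0],[0,0,0]],[0,[0,0,0],[0,0,0]]]}}

```text
time_s: 25.62
eef_pos: [468.2, -157.5, 224.7]
ee_rot: [0.0, 0.981, 0.196, 0.0]
force: [0.4, -1.1, 0.3]
grip_width: 0.005
```

```bash
python3 f.py; python3 -c "
from h import *
s,c=grab('scene','s17')
a=cv2.resize(c['color'][130:230,150:250],None,fx=4,fy=4,interpolation=cv2.INTER_CUBIC)
s,w=grab('wrist','w17')
b=cv2.resize(w['color'][80:280,230:430],(400,400),interpolation=cv2.INTER_CUBIC)
cv2.imwrite('pics/end.png',np.hstack([a,b]));
"
```

```text
25.6167 [ 468.19 -157.46  224.71] Ftool [ 0.01  1.14 -0.35] Ttool [ 0.024  0.037 -0.055] zax [ 3.e-04 -0.e+00 -1.e+00] g 0.4
25.6167 pos [ 468.19 -157.46  224.71] psi 22.62 zax [ 3.e-04 -0.e+00 -1.e+00] F [ 0.44 -1.05  0.35] T [ 0.037 -0.025  0.055] g 0.4 j6 0.61
25.6667 pos [ 468.66 -157.23  224.59] psi 22.66 zax [ 3.e-04  0.e+00 -1.e+00] F [ 0.58 -0.96 -0.03] T [ 0.018  0.014 -0.032] g 0.3 j6 0.61
```

View pics/end.png

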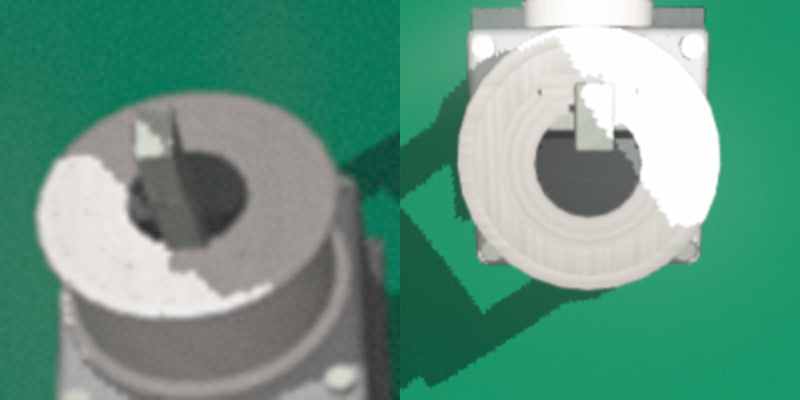

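View pics/s17.png

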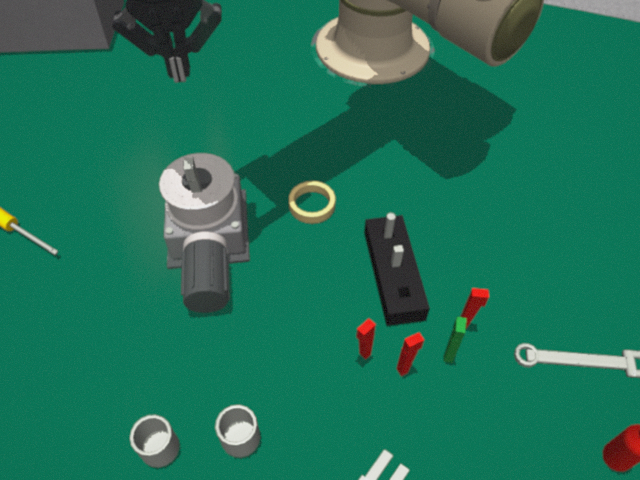

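The key stands upright and seated in the keyway at (190,178). The dowel (390,225), plain key (398,255) and tape (312,202) are unmoved, and the gripper is clear. I'll hand the job in.

```bash
python3 -c "
from rig import ctrl
print(ctrl.finish_job())"
```

```text
the job is handed in; nothing more can be done
None
```

I took the tapered key from the black rack and lowered it head up into the keyway. It grew snug at about 28–29 mm deep, with a 7 N reaction. I let go there and the key stayed in place by itself. I then pressed its head with the shut fingers, several times at 15–19 N, highest reading about 20 N.

**Last checks:**
- **Tightness:** the key sank about 1 mm in all during the pressing. In the final 0.67 s hold at 19–20 N the tool height did not change (143.37 to 143.36 mm), so I took it as wedged tight.
- **Pictures:** the last views show the key upright in the keyway, the dowel, plain key and tape where they were, and the gripper well clear. The job was handed in at about 25.7 s.

**Disagreements:**
- **Fingertip height:** the shut fingertips touched the head with the reported TCP about 24 mm below where the head's top should be. I felt for contact in small steps instead of trusting the number. It also means the pads probably held only the top few millimetres of the head during the carry.
- **Wrist camera:** it read about 1–1.5 mm off in tool y. I corrected for this by measuring the key and the gap in the same picture.
- **Press force:** the later presses went above the asked 15 N, and the presses carried up to about 5 N of sideways force. All readings stayed under 25 N, but force was only read at the end of each step.

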